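# Post the broken end caps into the scrap box

### The arm

A 7-joint arm with a two-finger parallel gripper is mounted at the origin on the work surface; the furniture and walls round the work are solid. World frame = base frame: x ahead of the robot, y to its left, z up, the work surface at z = 0. Lengths are in m, angles in rad, forces in N, time in s.
With the tool pointing down it reaches from about 0.425 to 0.925 m from the base axis. Payload 6.8 kg.
Tool frame: the origin (TCP) lies between the finger pads; the fingertips stand r.tip_extent ahead of it and the grasp point (between the pads) lies 5 mm behind it (r.tip_extent is the distance from the TCP to the fingertips, in m); y points along the fingers, x is the direction in which the jaws open and shut, and the axes are right-handed (so a half turn about y gives the same grasp; the last joint's range is limited). The gripper opens to 85 mm and grips with 20 to 120 N. Pads are 22 mm wide; open, the fingers measure 114 mm over their backs; the gripper's body (76 mm by 85 mm) begins 54 mm behind the grasp point. The pads swing forward as they close: fully open they stand 13 mm farther back than shut.
Start: joints at [1.118, 0.477, 0.022, 1.555, -0.011, 1.109, -0.083], TCP at [0.228, -0.635, 0.245] pointing down, gripper open.
Joint ranges: [-2.96, 2.96], [-0.34, 2.1], [-1.41, 1.46], [0.24, 2.44], [-1.37, 4.51], [0.17, 1.92], [-2.96, 2.96]. Speed limits (rad/s): [2.39, 2.39, 3.14, 3.14, 3.14, 3.14, 3.14].

### API

Orientations are given as a rotation vector (axis times angle).
In Python, from bench import r gives the robot as it stands.
- The arm moves only by the tool send_rows, never from a script. Its argument "plan" is a list of rows, each a list of 5 numbers: the shift along the tool's x, y, z in cm, then the turn about the tool's y in degrees, then the opening, from 0 (shut) to 1 (fully open). In form: [[dx, dy, dz, spin, grip], ...]. A call has 1 to 12 rows; each row shifts and turns the commanded pose from where the row before left it, along the tool's axes as they then stand; what a row does not reach is not made up. A row lasts 1/8 s, in which the tool goes at most 62.5 mm and 10.7 degrees, less where a joint would pass 70% of its speed; a pose out of reach is approached as far as the arm can. A call is refused whole if a number of a shift passes 6.25 or a number of a turn 10.7, either way. A call with a gripper value outside its range is refused whole. The fingers move at their own pace and stop on an object; "force" is the grip in N (left out, the last holds). Time passes only in rows, so rows that do not move let the fingers close. It gives the time, the measured TCP pose, the force and the opening at its end, in the units of the state.
- r.get_obs(): the state, without advancing time (a new reading comes with each control period).
- r.grab_frame(name): name is "scene" or "top"; returns a dict with "image" (400x640x3 uint8, red, green, blue), "camera_matrix" (3x3 intrinsics, pixels), "D" ([k1, k2, p1, p2, k3] as OpenCV has them; the pictures are not rectified), "cam_to_world" (4x4, takes a point from camera to world coordinates). Camera axes: x right, y down, z forward; pixel columns grow to the right and rows downward; lengths in m; the calibration is good to about 2 mm. A picture is of the moment at which its call begins. There is no depth.
- r.hand_in(): hands the job in, once; it reports no verdict.
Trained networks look in the newest picture that a camera, given by its name, has taken for a name from the list of things; names that differ only in an ending like _2 or _b are one class to them, and where a whole thing is asked for, a point or a joint stands for the part that bears it (a point fixed in the world has none). Each returns a list of dicts, best first, with "p" (0 to 1); they miss things now and then, are a little off and sometimes report something else, mostly with a low value. They report only what shows in the picture. A call takes as long as a camera call.
- r.recognise(camera, target): "rect" ([left, top, right, bottom] in pixels, round what is visible of it).
The state is a dict: "clock": time; "joints": joint angles; "qvel": joint speeds; "tau": joint torques, N m; "tcp_pos": TCP position; "orientation": TCP orientation; "contact_force": force on the tool from outside, world axes, zero at the start; "moment": the same for the moment, N m; "grip_width": finger opening in m.
Only numpy, scipy, OpenCV 4.12 (cv2) and the standard library are available. Lean on these libraries where they do the work, as an engineer would, in place of code of your own. Each camera call takes 0.05 s, during which the arm holds its last target.

### The job

Two of the four large end caps have a piece of the rim missing, one on the wire stand and one lying on the bench: post both, edge first, into the scrap box. Push each one down through the box's sprung flap and keep hold of it until the flap is well open, then let it drop inside and let the flap spring shut. The lying one must be turned on edge first (pick it up by its hub, lean it in the place that has come free on the stand, take it again by the rim); leave the two sound caps and everything else where they are.

Things in the scene. Friction and masses are not known exactly. Their poses are not given: they have to be found in the camera images.
- broken_cap_1_mid (a point): Broken end cap, ivory plastic, 0.14 kg: rim 92 mm across, 11 mm thick, 9 mm wide; hub 26 mm across, its end 45 mm from the flat back. Point: centre of the rim disc, half-way through its thickness; z axis along the hub. The rim is missing 23 degrees either side of its own +x: do not pinch or rest it there. Starts on the stand, hub to the robot, gap at one side
- broken_cap_2_mid (a point): The other broken end cap, the same in shape, size, gap and axes. It starts flat on the bench, hub up, turned any way. Vanes between hub and rim are 7 mm high
- good_cap_1_mid (a point): Sound end cap (whole rim), else the same in size and axes; it leans in the other place of the stand and stays there
- good_cap_2_mid (a point): Sound end cap (whole rim), else the same in size and axes; it lies flat on the bench, hub up, and stays there
- cap_stand: Wire stand, fixed, 207 mm along y by 100 mm along x, 7 mm steel wire; origin under the middle; -x is its front, towards the robot. Each place is a pair of J wires 48 mm apart: they rise behind the cap's back to 16 mm above its centre (along the slope), pass under the rim 24 mm either side of the middle, and end in a 10 mm lip 10 mm in front of the rim
- stand_left (a point): Left place of the stand: where the _mid point of a cap resting there lies, 50 mm above the bench; axes as the stand's. A cap leans back 36 degrees here: hub along (-0.809, 0, 0.588), upper edge along (0.588, 0, 0.809). No wire stands behind the middle of the rim's upper part, so fingers can straddle it. A wall rises about 0.4 m to the left of the robot
- stand_right (a point): Right place of the stand, 105 mm to the right (-y) of the left one, the same in all else
- scrap_mouth (a point): Scrap box, fixed, grey sheet metal, closed, 176 mm along x by 156 mm along y: centre of its mouth, at the top of an 18 mm collar, 208 mm above the bench, 34 mm to +x of the box's middle. Axes are the box's: the mouth is 80 mm along x, 112 mm along y, z up. The flap lies 21 mm below this point, hinged at +x (46 mm from this point), 84 mm long; the room below is 180 mm deep
- scrap_flap (a joint): Flap angle (rad): 0 shut and level, 1.45 hanging open inside; about 1 N at its free edge pushes it down, a spring shuts it. Post a cap with its disc along the mouth's y and 5 mm to +x of the middle, hub to -x: the flap passes 0.6 when the cap's lower edge is some 55 mm below the mouth, and the cap falls clear if let go some 75 mm below it
- glue_bottle: white glue bottle with a pointed nozzle, 37 mm across, 105 mm high, standing; origin under its centre. A bystander
- grease_tub: small round tub with screw lid, 50 mm across, 46 mm high, standing; origin under its centre. A bystander

How it is judged:
On the way, in this order (a step that is already met when the one before it is completed fails the run):
1. one broken cap, still in the fingers, pushes the flap well open (((contact force between the fingers and broken_cap_1 above 0.3 N and value of joint scrap_flap above 0.6 rad) or (contact force between the fingers and broken_cap_2 above 0.3 N and value of joint scrap_flap above 0.6 rad))), for 0.15 s.
2. with that one in the box, the other broken cap, still in the fingers, pushes the flap well open (((z of broken_cap_1_mid in the frame of scrap_mouth below -0.06 m and x of broken_cap_1_mid in the frame of scrap_mouth between -0.13 and 0.06 m and y of broken_cap_1_mid in the frame of scrap_mouth between -0.08 and 0.08 m and (contact force between the fingers and broken_cap_2 above 0.3 N and value of joint scrap_flap above 0.6 rad)) or (z of broken_cap_2_mid in the frame of scrap_mouth below -0.06 m and x of broken_cap_2_mid in the frame of scrap_mouth between -0.13 and 0.06 m and y of broken_cap_2_mid in the frame of scrap_mouth between -0.08 and 0.08 m and (contact force between the fingers and broken_cap_1 above 0.3 N and value of joint scrap_flap above 0.6 rad)))), for 0.15 s.
At the end, for the whole second after the job is handed in: both broken caps lie still inside the scrap box (centres at least 60 mm below the mouth), the flap is shut (within 0.08 rad), both sound caps are within 15 mm and the glue bottle and the tub within 30 mm of where they stood (z of each of broken_cap_1_mid, broken_cap_2_mid in the frame of scrap_mouth below -0.06 m and x of broken_cap_1_mid in the frame of scrap_mouth between -0.13 and 0.06 m and y of broken_cap_1_mid in the frame of scrap_mouth between -0.08 and 0.08 m and x of broken_cap_2_mid in the frame of scrap_mouth between -0.13 and 0.06 m and y of broken_cap_2_mid in the frame of scrap_mouth between -0.08 and 0.08 m and value of joint scrap_flap below 0.08 rad and linear speed of each of broken_cap_1, broken_cap_2 below 0.03 m/s and distance of each of good_cap_1_mid, good_cap_2_mid from where it was at the start of the episode below 0.015 m and distance of each of glue_bottle, grease_tub from where it was at the start of the episode below 0.03 m); the robot touches nothing.
It fails at once if a sound cap is shoved or taken away (more than 30 mm) (distance of any of good_cap_1_mid, good_cap_2_mid from where it was at the start of the episode above 0.03 m).
It fails at once if the glue bottle or the tub is tipped over (angle between any of glue_bottle, grease_tub's own z axis and vertical above 0.5 rad).
It also fails if it takes over 72 s, if anything falls off the work surface, if the arm or the gripper's body presses on something with over 40 N, if the wrist force passes 120 N, or if a joint passes its speed limit or range.

## Working session

There is one attempt and no reset: what is moved stays moved. The work goes in short steps, Python scripts to look and compute and a tool call to move; the robot and the scene stay as the last step left them, time stands still between calls to the robot, and variables do not carry over. Pictures are saved under pics/ and viewed, and the job is handed in when it is done.

Besides the shell and the picture viewer there is one more tool, called after "Call:" as name(argument=value, ...), one argument or row to a line, values as JSON. send_rows: Moves the arm, as the interface text tells. Its arguments: {"type":"object","properties":{"plan":{"type":"array","items":{"type":"array","items":{"type":"number"}}},"force":{"type":"number"}},"required":["plan"]}

```bash
ls; mkdir -p pics; python3 - <<'E'
from bench import r
import cv2
for n in("scene","top"):
    f=r.grab_frame(n); cv2.imwrite(f"pics/{n}0.png",f["image"][:,:,::-1])
    print(n,f["camera_matrix"].tolist(),f["D"],f["cam_to_world"].round(4).tolist())
    for t in ["broken_cap_1_mid","good_cap_1_mid","cap_stand","scrap_mouth","scrap_flap","glue_bottle","grease_tub"]:
        try: print(t,[(d["p"],[round(float(x)) for x in d["rect"]]) for d in r.recognise(n,t)][:6])
        except Exception as e: print(t,e)
o=r.get_obs();print(o,r.tip_extent)
E
```

```text
pics
scene [[455.32154922425156, 0.0, 323.7699965976659], [0.0, 455.32154922425156, 204.7287101878555], [0.0, 0.0, 1.0]] [0.01364329 0.         0.         0.         0.        ] [[-0.4251, -0.3982, 0.8129, -0.5002], [-0.9051, 0.1812, -0.3845, 0.4767], [0.0058, -0.8992, -0.4374, 0.677], [0.0, 0.0, 0.0, 1.0]]
broken_cap_1_mid [(0.98, [241, 217, 269, 250])]
good_cap_1_mid [(0.98, [278, 215, 307, 248])]
cap_stand [(0.57, [240, 226, 311, 254])]
scrap_mouth [(0.78, [382, 168, 445, 259])]
scrap_flap [(0.41, [393, 169, 426, 174])]
glue_bottle [(0.66, [337, 206, 351, 240])]
grease_tub [(0.56, [222, 258, 228, 274])]
top [[444.3539166049212, 0.0, 328.32863119707855], [0.0, 444.3539166049212, 192.6219343570876], [0.0, 0.0, 1.0]] [-0.01855665  0.          0.          0.          0.        ] [[0.0233, -0.9802, 0.1967, 0.2674], [-0.9995, -0.019, 0.0236, 0.0036], [-0.0194, -0.1972, -0.9802, 1.3069], [0.0, 0.0, 0.0, 1.0]]
broken_cap_1_mid [(0.82, [268, 158, 293, 189])]
good_cap_1_mid [(0.66, [302, 165, 333, 195])]
cap_stand [(0.62, [264, 156, 336, 200])]
scrap_mouth [(0.7, [389, 172, 476, 260])]
scrap_flap [(0.88, [416, 180, 462, 219])]
glue_bottle [(0.52, [364, 178, 373, 193])]
grease_tub [(0.67, [226, 200, 247, 216])]
{'clock': 0.8, 'joints': array([ 1.1178796 ,  0.47694911,  0.02240002,  1.55538635, -0.01148833,
        1.10934589, -0.08312383]), 'qvel': array([-0.00017328, -0.0006944 ,  0.00072695, -0.00065542,  0.00174488,
       -0.00128783,  0.00165272]), 'tau': array([ 1.62661636e-04, -5.96265578e+01,  1.60613615e+00, -2.81535798e+01,
        1.23568688e-02,  1.49375774e-03, -2.22563693e-05]), 'tcp_pos': array([ 0.22817297, -0.63527746,  0.24534784]), 'orientation': array([-1.35282767,  0.95155007, -0.9516107 ]), 'contact_force': array([ 0.0981895 ,  0.19490563, -0.6459041 ]), 'moment': array([-0.02982201,  0.0120513 ,  0.00263479]), 'grip_width': 0.08529238771535945} 0.014
```

View pics/scene0.png

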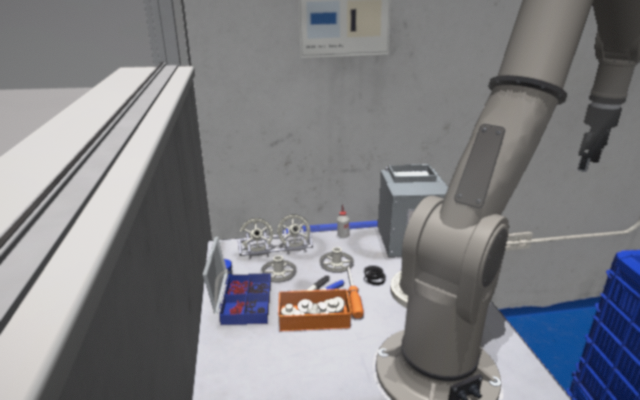

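View pics/top0.png

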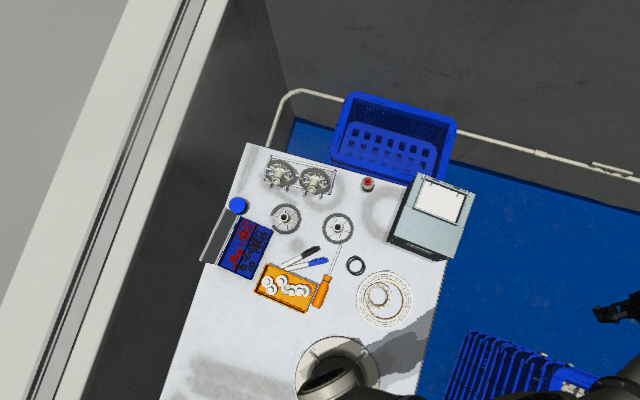

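```bash
python3 - <<'E'
import cv2
a=cv2.imread("pics/top0.png"); cv2.imwrite("pics/top0c.png",cv2.resize(a[110:250,200:400],None,fx=4,fy=4,interpolation=cv2.INTER_CUBIC))
cv2.imwrite("pics/top0d.png",cv2.resize(a[150:280,370:500],None,fx=4.5,fy=4.5,interpolation=cv2.INTER_CUBIC))
a=cv2.imread("pics/scene0.png"); cv2.imwrite("pics/scene0c.png",cv2.resize(a[190:330,200:400],None,fx=4,fy=4,interpolation=cv2.INTER_CUBIC))
E
```

```text
(no output)
```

View pics/top0c.png

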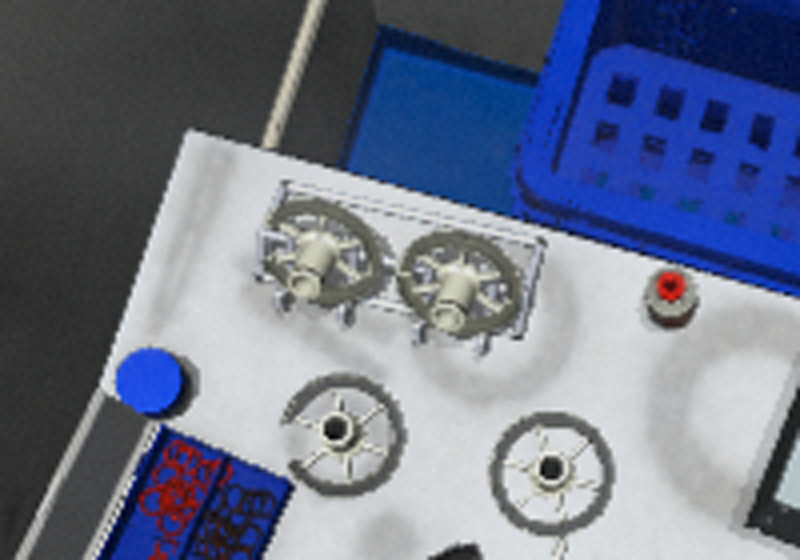

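View pics/top0d.png

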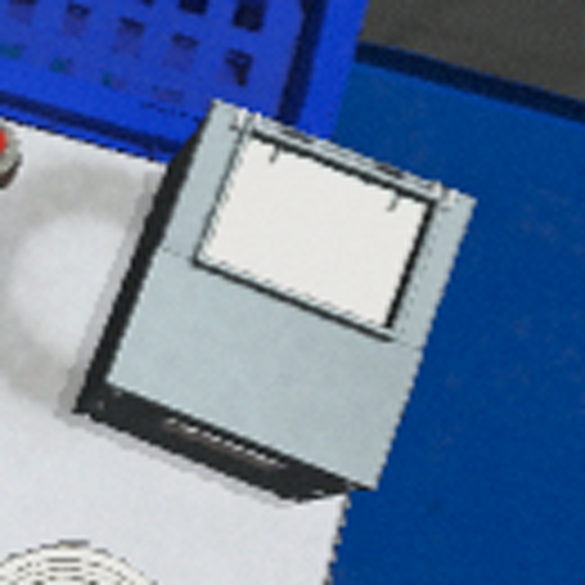

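View pics/scene0c.png

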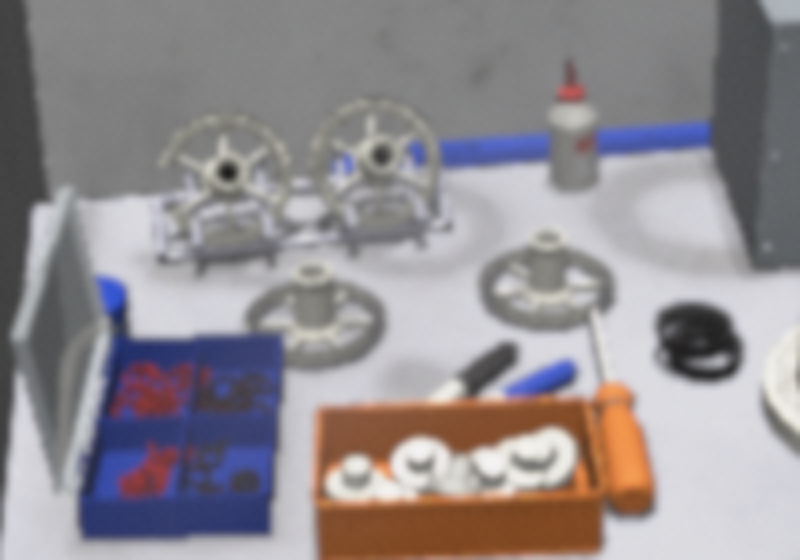

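```bash
cat > h.py <<'E'
import numpy as np,cv2,pickle
from scipy.spatial.transform import Rotation as R
from scipy.optimize import least_squares
try: C=pickle.load(open("cams.pkl","rb"))
except Exception: C={}
def loadc():
    from bench import r
    for n in("scene","top"):
        f=r.grab_frame(n); C[n]={k:np.array(f[k]) for k in("camera_matrix","D","cam_to_world")}
    pickle.dump(C,open("cams.pkl","wb"))
def proj(n,P):
    c=C[n]; M=np.linalg.inv(c["cam_to_world"]); 
    return cv2.projectPoints(np.asarray(P,float).reshape(-1,3),cv2.Rodrigues(M[:3,:3])[0],M[:3,3],c["camera_matrix"],c["D"])[0].reshape(-1,2)
def onz(n,uv,z):
    c=C[n]; p=cv2.undistortPoints(np.array(uv,float).reshape(-1,1,2),c["camera_matrix"],c["D"]).reshape(-1,2)
    d=np.c_[p,np.ones(len(p))]@c["cam_to_world"][:3,:3].T; o=c["cam_to_world"][:3,3]
    return o+d*((z-o[2])/d[:,2])[:,None]
def tri(uvt,uvs):
    def f(X): return np.r_[proj("top",X)[0]-uvt,proj("scene",X)[0]-uvs]
    s=least_squares(f,[.8,.1,.1]); return s.x,s.fun
E
python3 - <<'E'
from h import *
loadc()
np.set_printoptions(precision=4,suppress=True)
from bench import r
o=r.get_obs(); print(R.from_rotvec(o["orientation"]).as_matrix())
print("hubL",tri([276.5,180.75],[257,233])); print("hubR",tri([312.25,189.5],[295.5,228.75]))
# lying
print("b2",onz("top",[[200+339/4,110+429/4]],.045),tri([200+339/4,110+429/4],[200+312/4,190+270/4]))
print("g2",onz("top",[[200+552/4,110+469/4]],.045),tri([200+552/4,110+469/4],[200+547/4,190+239/4]))
t=np.array([[252,135],[435,200],[392,330],[195,262]])/4.5+[370,150]
m=onz("top",t,.187); print(m, m.mean(0)); m=onz("top",t,.208); print(m,m.mean(0))
print("glue",onz("top",[[200+670/4,110+284/4]],.09),"tub",onz("top",[[200+150/4,110+382/4]],.046))
E
```

```text
[[ 0.338  -0.      0.9412]
 [-0.9412 -0.      0.338 ]
 [ 0.     -1.     -0.    ]]
hubL (array([0.547 , 0.1815, 0.0691]), array([ 0.3898,  0.1874, -0.3999, -0.0743]))
hubR (array([0.5234, 0.0787, 0.0703]), array([ 0.228 ,  0.1209, -0.2464, -0.0347]))
b2 [[0.4461 0.1574 0.045 ]] (array([0.4464, 0.1578, 0.0428]), array([-0.0437, -0.0224,  0.0432,  0.0068]))
g2 [[0.4204 0.004  0.045 ]] (array([0.4204, 0.0032, 0.0411]), array([ 0.2998,  0.1767, -0.3219, -0.0289]))
[[ 0.5302 -0.2204  0.187 ]
 [ 0.4942 -0.3234  0.187 ]
 [ 0.4193 -0.2966  0.187 ]
 [ 0.4558 -0.1868  0.187 ]] [ 0.4749 -0.2568  0.187 ]
[[ 0.5252 -0.2162  0.208 ]
 [ 0.49   -0.3173  0.208 ]
 [ 0.4165 -0.2909  0.208 ]
 [ 0.4523 -0.1832  0.208 ]] [ 0.471  -0.2519  0.208 ]
glue [[ 0.5469 -0.0762  0.09  ]] tub [[0.4773 0.2957 0.046 ]]
```

```bash
cat >> h.py <<'E'
def fr(x,y,z,yaw): 
    T=np.eye(4);T[:3,:3]=R.from_euler("z",yaw).as_matrix();T[:3,3]=[x,y,z];return T
def ap(T,P): return np.asarray(P,float)@T[:3,:3].T+T[:3,3]
N=np.array([-.809,0,.588]);U=np.array([.588,0,.809]);Y=np.array([0,1.,0])
def circ(rad,h,n=60):
    a=np.linspace(0,2*np.pi,n); return np.c_[rad*np.cos(a),rad*np.sin(a),0*a+h]
def leancap(T): # list of polylines
    B=np.c_[Y,U,N] # cols? local (a,b,c)->a*Y+b*U+c*N
    return [ap(T,circ(rr,h)@B.T) for rr,h in((.046,.0055),(.046,-.0055),(.037,.0055),(.013,.0395))]
def overlay(n,img,polys,box,s,out):
    x0,y0,x1,y1=box; im=cv2.resize(img[y0:y1,x0:x1],None,fx=s,fy=s,interpolation=cv2.INTER_CUBIC)
    for i,P in enumerate(polys):
        uv=(proj(n,P)+.5-[x0,y0])*s-.5
        cv2.polylines(im,[np.round(uv*16).astype(np.int32)],False,[(0,0,255),(0,255,0),(255,0,0),(0,255,255)][i%4],1,cv2.LINE_AA,4)
    cv2.imwrite(out,im)
E
python3 - <<'E'
from h import *
np.set_printoptions(precision=4,suppress=True)
c=lambda u:np.array(u)
# box
outer=ap(np.eye(4),[[.054,.078,-.018],[.054,-.078,-.018],[-.122,-.078,-.018],[-.122,.078,-.018]])
t=np.array([[218,100],[475,200],[375,488],[105,385]])/4.5+[370,150]
f=lambda p:(proj("top",ap(fr(p[0],p[1],.208,p[2]),outer))-t).ravel()
s=least_squares(f,[.47,-.255,-.33]);print("box",s.x,np.degrees(s.x[2]),s.fun)
# stand
H=c([[-.032,.0525,.0232],[-.032,-.0525,.0232]])
H=H+[0,0,.05]
tt=c([[276.5,180.75],[312.25,189.5]]);ss=c([[257,233],[295.5,228.75]])
g=lambda p:np.r_[(proj("top",ap(fr(p[0],p[1],0,p[2]),H))-tt).ravel(),(proj("scene",ap(fr(p[0],p[1],0,p[2]),H))-ss).ravel()]
q=least_squares(g,[.57,.12,-.22]);print("stand mids",q.x,np.degrees(q.x[2]),q.fun)
B=s.x;S=q.x
TL=fr(S[0],S[1],.05,S[2])@fr(0,.0525,0,0);TR=fr(S[0],S[1],.05,S[2])@fr(0,-.0525,0,0)
print("L",TL[:3,3],"R",TR[:3,3])
T=fr(B[0],B[1],.208,B[2])
rect=lambda a,b,x,y,z:ap(T,[[a,y,z],[a,x,z],[b,x,z],[b,y,z],[a,y,z]])
polys=[rect(.054,-.122,-.078,.078,-.018),rect(.04,-.04,-.056,.056,0),rect(.046,-.038,-.056,.056,-.021)]
top=cv2.imread("pics/top0.png");sc=cv2.imread("pics/scene0.png")
overlay("top",top,polys,(370,150,500,280),4.5,"pics/o1.png")
overlay("scene",sc,polys,(360,150,470,270),5,"pics/o2.png")
cp=leancap(TL)+leancap(TR)
for p in((.4461,.1574),(.4204,.004)): cp+=[ap(fr(p[0],p[1],0,0),circ(a,h)) for a,h in((.046,.011),(.046,0),(.037,.011),(.013,.045))]
overlay("top",top,cp,(250,140,370,250),6,"pics/o3.png")
overlay("scene",sc,cp,(230,205,370,290),5.5,"pics/o4.png")
E
```

```text
box [ 0.4717 -0.2533 -0.3645] -20.88406925747942 [-0.4268 -0.0953  0.0936 -0.096  -0.3492  0.4429  0.6764 -0.2593]
stand mids [ 0.5646  0.1234 -0.2198] -12.592182742475256 [ 0.1301  0.6214 -0.0135  0.3996 -0.2701 -1.04   -0.2393 -0.7005]
L [0.5761 0.1746 0.05  ] R [0.5532 0.0722 0.05  ]
```

View pics/o1.png

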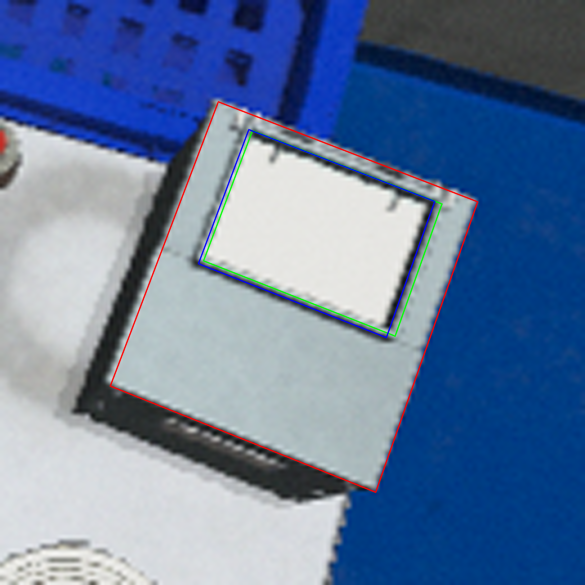

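View pics/o2.png

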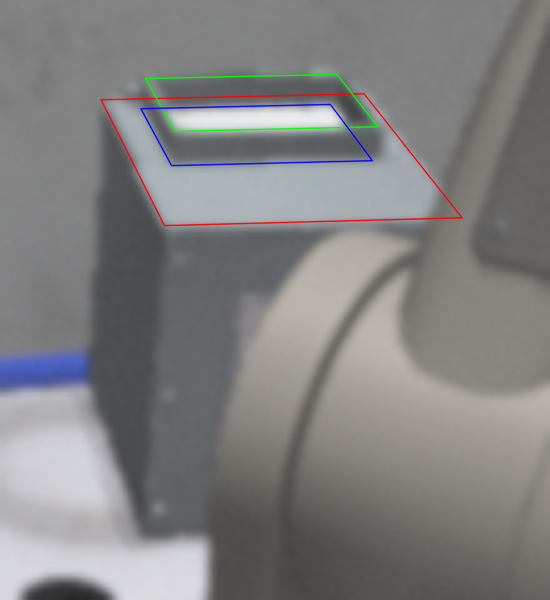

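View pics/o3.png

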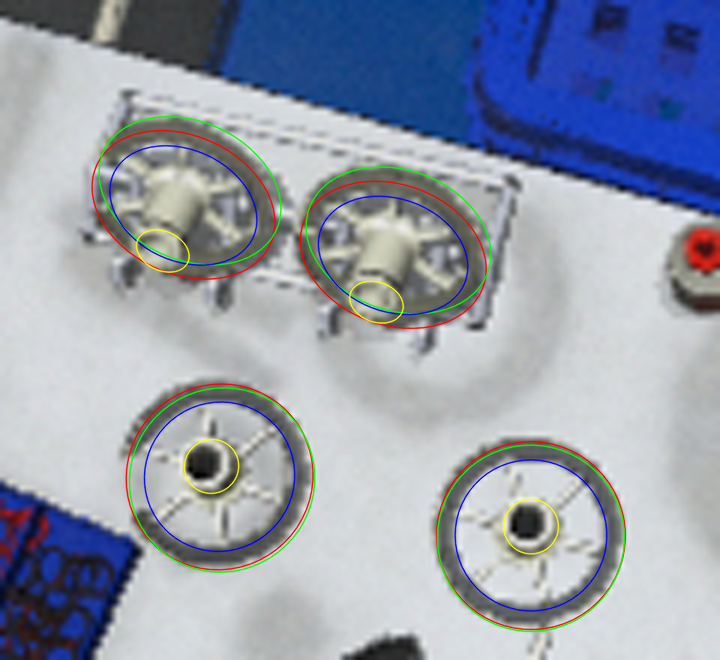

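View pics/o4.png

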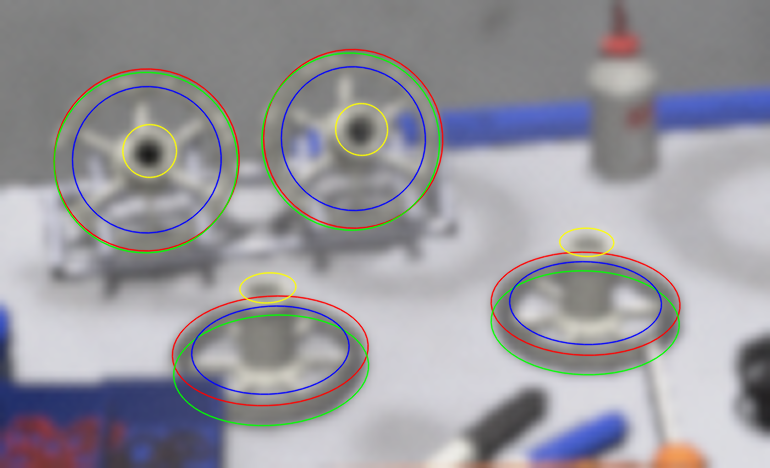

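```bash
cat >> h.py <<'E'
def pose():
    from bench import r
    o=r.get_obs(); M=R.from_rotvec(o["orientation"]).as_matrix()
    return o,o["tcp_pos"],M,np.degrees(np.arctan2(M[1,0],M[0,0]))
def plan(x,y,z,yaw,start=None):
    """total tool-axis shift (cm) if shift first in present axes, then spin (deg)"""
    if start is None: o,p,M,yw=pose()
    else: p,yw=np.array(start[:3]),start[3]
    a=np.radians(yw); X=np.array([np.cos(a),np.sin(a),0]);Z=np.array([-np.sin(a),np.cos(a),0])
    d=np.array([x,y,z])-p; sp=-((yaw-yw+180)%360-180)
    print("from",np.round(p,4),round(yw,2),"-> dx %.2f dy %.2f dz %.2f cm, spin %.1f"%(100*d@X,-100*d[2],100*d@Z,sp))
E
python3 - <<'E'
from h import *
plan(.5999,.1693,.20,-12.6)
E
```

```text
from [ 0.2282 -0.6353  0.2453] -70.25 -> dx -63.16 dy 4.53 dz 62.18 cm, spin -57.6
```

Call:
send_rows(
  plan=[
    [0,-5,0,0,1],
    [-3.95,-1,3.89,0,1],
    [-3.95,0,3.89,0,1],
    [-3.95,0,3.89,0,1],
    [-3.95,0,3.89,0,1],
    [-3.95,0,3.89,0,1],
    [-3.95,0,3.89,0,1],
    [-3.95,0,3.89,0,1],
    [-3.95,0,3.89,0,1],
    [-3.95,0,3.89,0,1],
    [-3.95,0,3.89,0,1],
    [-3.95,0,3.89,0,1],
  ],
  force=60,
)

```text
clock: 2.4
tcp_pos: [0.4846, -0.0802, 0.3057]
orientation: [-1.352, 0.951, -0.953]
contact_force: [0.4, -0.7, -0.2]
grip_width: 0.0851
```

```bash
python3 -c "
from h import *
plan(.5999,.1693,.20,-12.6); print(pose()[0]['joints'])"
```

```text
from [ 0.4846 -0.0802  0.3057] -70.27 -> dx -19.59 dy 10.57 dz 19.28 cm, spin -57.7
[ 0.38902672  0.1391627  -0.38707735  1.88718786  0.05849423  1.12512683
 -1.24625738]
```

Call:
send_rows(
  plan=[
    [-3.92,0,3.86,0,0.3],
    [-3.92,0,3.86,0,0.3],
    [-3.92,0,3.86,0,0.3],
    [-3.92,0,3.86,0,0.3],
    [-3.91,0,3.84,0,0.3],
    [0,2,0,-9.6,0.3],
    [0,2,0,-9.6,0.3],
    [0,2,0,-9.6,0.3],
    [0,2,0,-9.6,0.3],
    [0,1.5,0,-9.6,0.3],
    [0,1,0,-9.7,0.3],
    [0,0,0,0,0.3],
  ],
)

```text
clock: 3.9
tcp_pos: [0.5989, 0.1673, 0.1994]
orientation: [-1.564, 0.175, -0.172]
contact_force: [-0.4, -0.4, 0.0]
grip_width: 0.0255
```

```bash
python3 - <<'E'
from h import *
from bench import r
plan(.5999,.1693,.0876,-12.6); print(pose()[0]['joints'],pose()[0]['grip_width'])
for n,b,s in(("top",(240,120,360,220),6),("scene",(210,150,340,270),5)):
    im=r.grab_frame(n)["image"][:,:,::-1].copy(); cv2.imwrite(f"pics/{n}1.png",im); overlay(n,im,[],b,s,f"pics/{n}1c.png")
E
```

```text
from [0.5989 0.1673 0.1994] -12.65 -> dx 0.05 dy 11.18 dz 0.22 cm, spin -0.1
[ 0.12159293  0.52369465 -0.67795246  1.69672969  0.36828134  1.0543047
 -0.89707415] 0.02552778009095252
```

View pics/top1c.png

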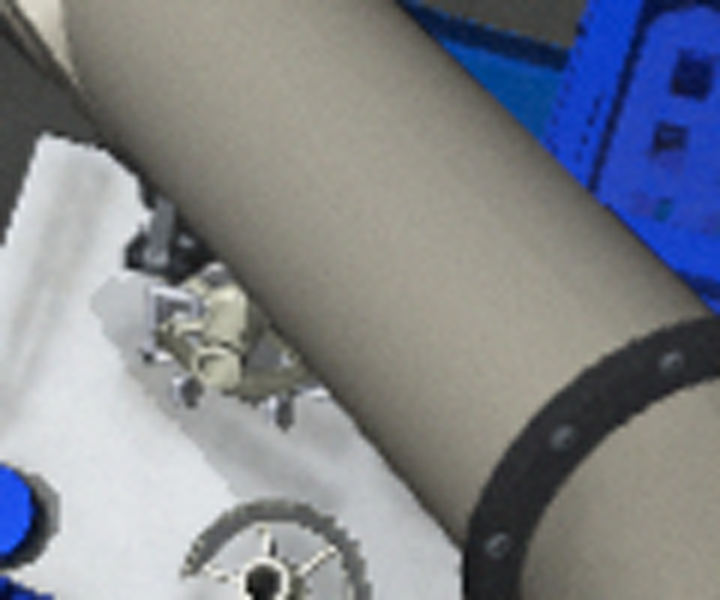

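View pics/scene1c.png

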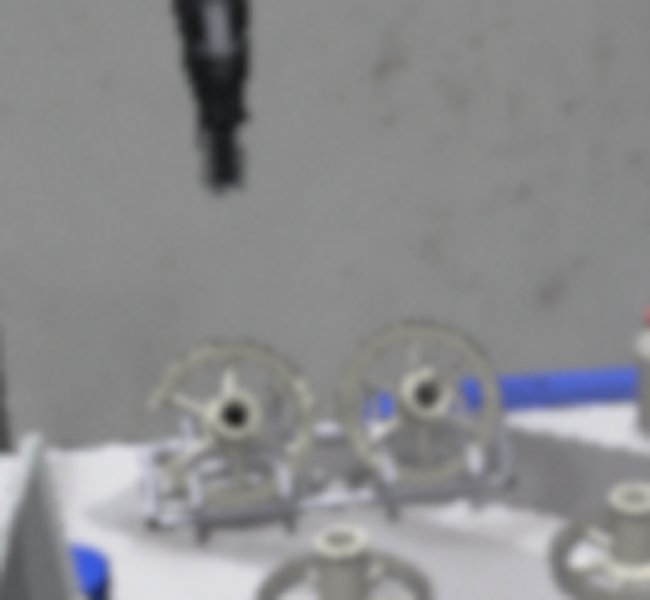

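Call:
send_rows(
  plan=[
    [0.05,3.5,0.2,0,0.3],
    [0,3,0,0,0.3],
    [0,2,0,0,0.3],
    [0,1.5,0,0,0.3],
    [0,1.1,0,0,0.3],
    [0,0,0,0,0.3],
  ],
)

```text
clock: 4.75
tcp_pos: [0.6, 0.1696, 0.0889]
orientation: [-1.564, 0.173, -0.172]
contact_force: [-0.6, 0.3, -0.5]
grip_width: 0.0254
```

```bash
python3 - <<'E'
from h import *
from bench import r
plan(.5999,.1693,.0876,-12.6); print(pose()[0]['grip_width'])
for n,b,s in(("scene",(210,170,340,270),6),):
    im=r.grab_frame(n)["image"][:,:,::-1].copy(); cv2.imwrite(f"pics/{n}2.png",im); overlay(n,im,[],b,s,f"pics/{n}2c.png")
E
```

```text
from [0.6    0.1696 0.0889] -12.56 -> dx -0.01 dy 0.13 dz -0.03 cm, spin 0.0
0.025440250866131105
```

View pics/scene2c.png

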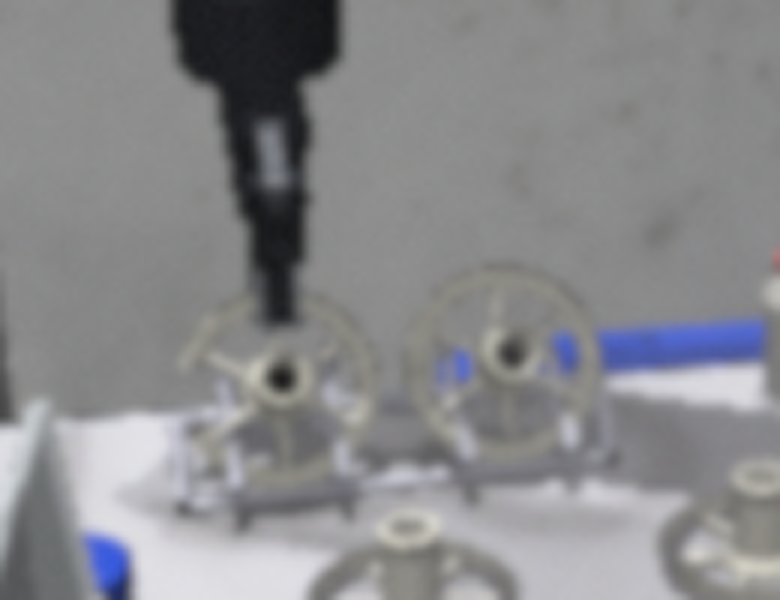

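Call:
send_rows(
  plan=[
    [0,0.1,0,0,0.15],
    [0,0,0,0,0],
    [0,0,0,0,0],
    [0,0,0,0,0],
    [0,0,0,0,0],
  ],
  force=50,
)

```text
clock: 5.42
tcp_pos: [0.5997, 0.1707, 0.0894]
orientation: [-1.563, 0.172, -0.171]
contact_force: [-3.3, 0.9, 4.5]
grip_width: 0.0116
```

```bash
python3 - <<'E'
from h import *
from bench import r
plan(.5999,.1693,.0876,-12.6); print(pose()[0]['grip_width'])
for n,b,s in(("scene",(210,170,340,270),6),):
    im=r.grab_frame(n)["image"][:,:,::-1].copy(); cv2.imwrite(f"pics/{n}3.png",im); overlay(n,im,[],b,s,f"pics/{n}3c.png")
E
```

```text
from [0.5997 0.1707 0.0894] -12.53 -> dx 0.05 dy 0.18 dz -0.13 cm, spin 0.1
0.011579567980387912
```

View pics/scene3c.png

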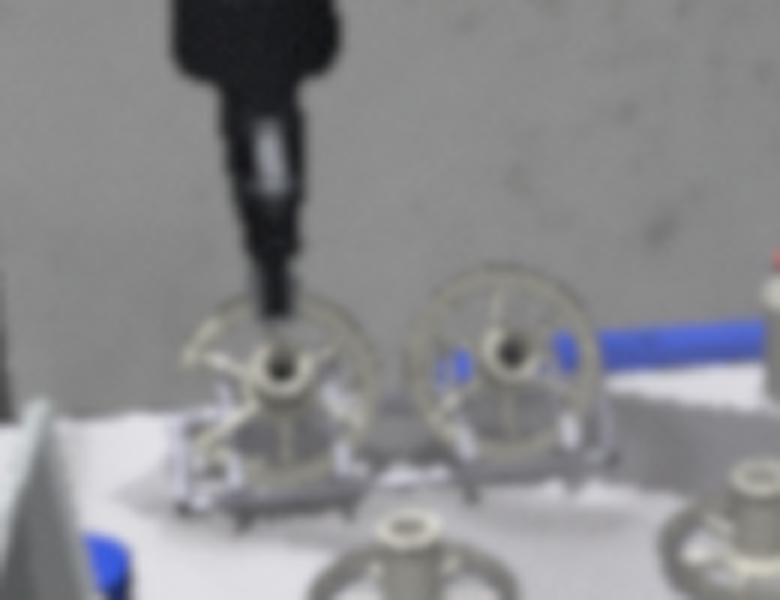

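Call:
send_rows(
  plan=[
    [0,-0.5,0,0,0],
    [0,-1,0,0,0],
    [0,-1.5,0,0,0],
    [0,-2,0,0,0],
    [0,-2,0,0,0],
    [0,-3,0,0,0],
    [0,-3,0,0,0],
    [0,0,0,0,0],
  ],
)

```text
clock: 6.48
tcp_pos: [0.6017, 0.1706, 0.2221]
orientation: [-1.562, 0.167, -0.176]
contact_force: [0.9, -0.1, -1.6]
grip_width: 0.0112
```

```bash
python3 - <<'E'
from h import *
from bench import r
plan(.5999,.1693,.0876,-12.6); print(pose()[0]['grip_width'])
for n,b,s in(("scene",(210,120,340,270),4.5),):
    im=r.grab_frame(n)["image"][:,:,::-1].copy(); cv2.imwrite(f"pics/{n}4.png",im); overlay(n,im,[],b,s,f"pics/{n}4c.png")
E
```

```text
from [0.6017 0.1706 0.2221] -12.55 -> dx -0.15 dy 13.45 dz -0.17 cm, spin 0.1
0.01121720679392747
```

View pics/scene4c.png

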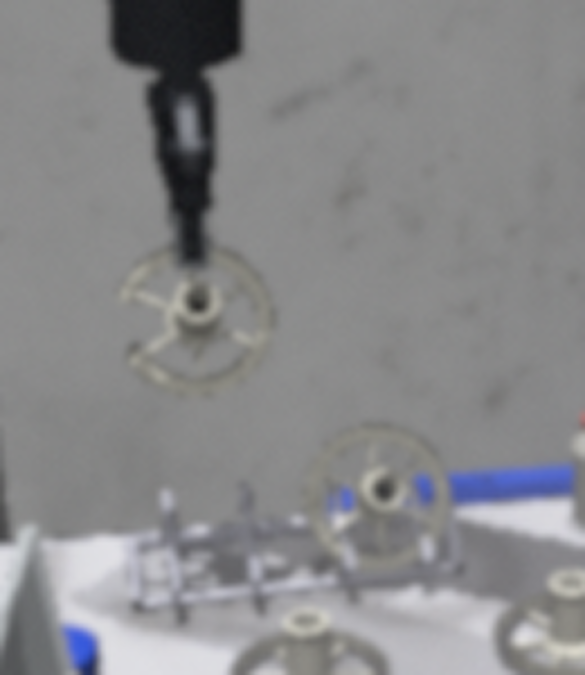

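```bash
cat >> h.py <<'E'
def heldcap(p,yaw,lat,dz): # vertical cap; hub to -toolx; lat along horizontal y (yaw frame), dz centre rel TCP
    T=fr(p[0],p[1],p[2],np.radians(yaw)); B=np.c_[[0,1,0],[0,0,1],[-1,0,0]]
    return [ap(T,circ(rr,h)@np.array(B,float).T+[0,lat,dz]) for rr,h in((.046,.0055),(.046,-.0055),(.037,.0055),(.013,.0395))]
E
python3 - <<'E'
from h import *
o,p,M,yw=pose()
T=fr(*p,np.radians(yw))
f=lambda q:proj("scene",ap(T,[[-.0395,q[0],q[1]]]))[0]-[253.8,186.7]
s=least_squares(f,[0,-.04]);print(s.x)
im=cv2.imread("pics/scene4.png")
overlay("scene",im,heldcap(p,yw,*s.x),(210,120,340,270),4.5,"pics/o5.png")
E
```

```text
[-0.00202177 -0.02148267]
```

View pics/o5.png

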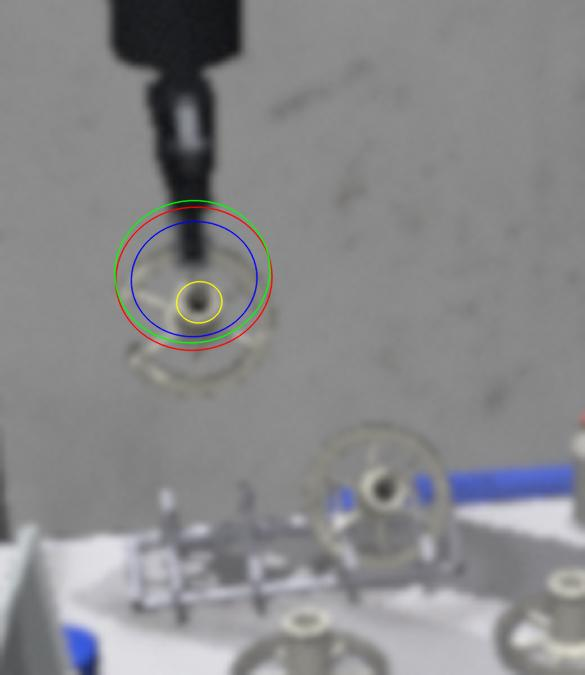

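```bash
cat >> h.py <<'E'
def tiltcap(p,yaw,dx,lat,dz,t): # hub elev t above -toolx ; centre offset in yaw frame
    T=fr(p[0],p[1],p[2],np.radians(yaw)); n=np.array([-np.cos(t),0,np.sin(t)]);u=np.array([np.sin(t),0,np.cos(t)])
    B=np.c_[[0,1,0],u,n]
    return [ap(T,circ(rr,h)@B.T+[dx,lat,dz]) for rr,h in((.046,.0055),(.046,-.0055),(.037,.0055),(.013,.0395))]
def fittilt(p,yw,hub,bbox,n="scene",x0=(-.02,0,-.03,.5),slip=0.0):
    # rim point at 41.5 along u should be on jaw mid-plane (x=0)
    def f(q):
        lat,dz,t=q; dx=-.0415*np.sin(t)+slip
        c=tiltcap(p,yw,dx,lat,dz,t); hp=proj(n,c[3]).mean(0); 
        rr=np.r_[proj(n,c[0]),proj(n,c[1])]
        return np.r_[hp-hub,[rr[:,0].min(),rr[:,1].min(),rr[:,0].max(),rr[:,1].max()]-np.array(bbox)]
    s=least_squares(f,[0,-.035,.3]); lat,dz,t=s.x
    return -.0415*np.sin(t)+slip,lat,dz,t,s.fun
E
python3 - <<'E'
from h import *
o,p,M,yw=pose()
k=lambda u,v:(np.array([u,v])/4.5+[210,120])
bb=np.r_[k(121,241),k(279,397)]
q=fittilt(p,yw,k(197,300),bb);print(q,np.degrees(q[3]))
im=cv2.imread("pics/scene4.png")
overlay("scene",im,tiltcap(p,yw,*q[:4]),(210,120,340,270),4.5,"pics/o5.png")
E
```

```text
(np.float64(-0.02647007609962099), np.float64(-0.0029923944764255563), np.float64(-0.039066495686142566), np.float64(0.691681535222928), array([ 0.69595577, -0.03713898, -0.42779062,  0.09491098, -0.28606897,
       -0.05541912])) 39.63043273540317
```

View pics/o5.png

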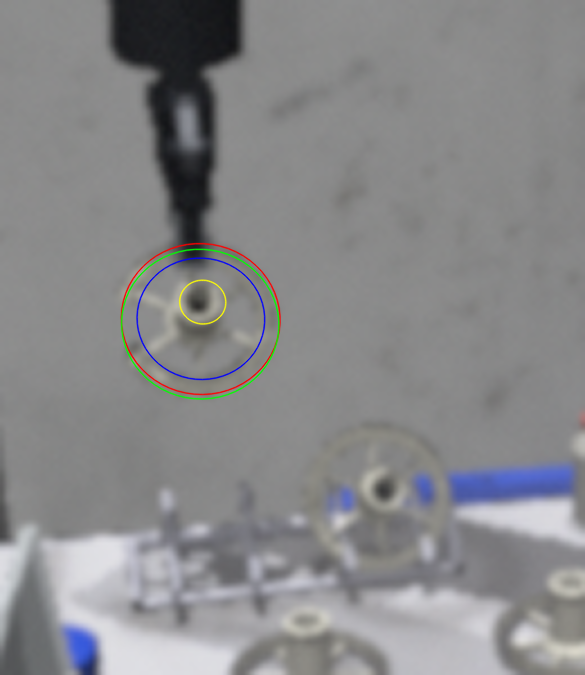

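```bash
cat >> h.py <<'E'
BX,BY,BYAW=.4717,-.2533,-20.9
def mouth(dx,dy,dz):
    return ap(fr(BX,BY,.208,np.radians(BYAW)),[[dx,dy,dz]])[0]
E
python3 -c "
from h import *
t=mouth(.035,.003,.122);print(t);plan(*t,-20.9)
print(pose()[0]['joints'])"
```

```text
[ 0.50546737 -0.26298322  0.33      ]
from [0.6008 0.1699 0.22  ] -12.55 -> dx 0.10 dy -11.00 dz -44.33 cm, spin 8.3
[ 0.12494463  0.50502592 -0.6873282   1.67449219  0.35505563  1.08731651
 -0.88688656]
```

Call:
send_rows(
  plan=[
    [0,-3,-1,0,0],
    [0,-3,-3,0,0],
    [0,-3,-4.8,0,0],
    [0,-2,-5,0,0],
    [0,0,-5,0,0],
    [0,0,-5,0,0],
    [0,0,-5,0,0],
    [0,0,-5,0,0],
    [0,0,-5,0,0],
    [0,0,-3.5,0,0],
    [0.1,0,-2.03,8.3,0],
    [0,0,0,0,0],
  ],
)

```text
clock: 8.02
tcp_pos: [0.5036, -0.265, 0.327]
orientation: [-1.552, 0.289, -0.286]
contact_force: [-0.0, 0.7, -1.2]
grip_width: 0.0114
```

```bash
python3 - <<'E'
from h import *
from bench import r
t=mouth(.035,.003,.122);plan(*t,-20.9); o,p,M,yw=pose();print(o['grip_width'],o['joints'])
for n,b,s in(("scene",(350,80,480,230),4.5),("top",(370,120,500,280),4)):
    im=r.grab_frame(n)["image"][:,:,::-1].copy(); cv2.imwrite(f"pics/{n}5.png",im); overlay(n,im,tiltcap(p,yw,-.025,-.003,-.039,.65),b,s,f"pics/{n}5c.png")
E
```

```text
from [ 0.5036 -0.265   0.327 ] -20.99 -> dx 0.10 dy -0.30 dz 0.25 cm, spin -0.1
0.011415654163737384 [ 0.82175792  0.28527443 -0.5521005   1.68080104  0.15785108  1.22246621
 -0.13298865]
```

View pics/scene5c.png

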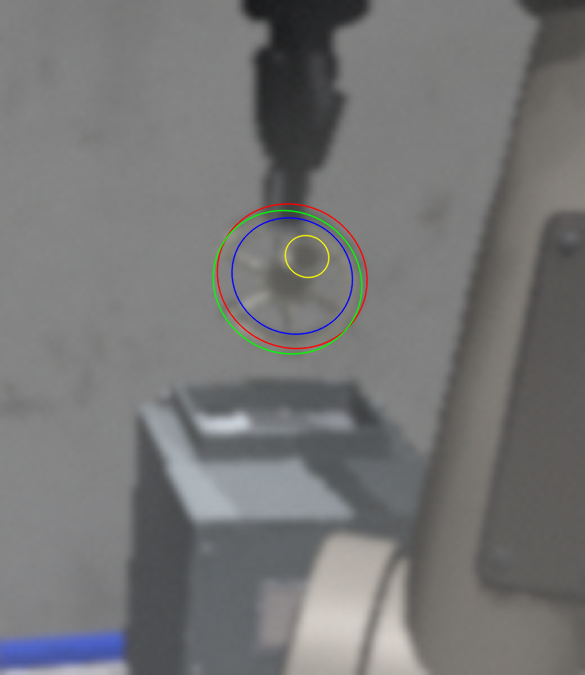

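View pics/top5c.png

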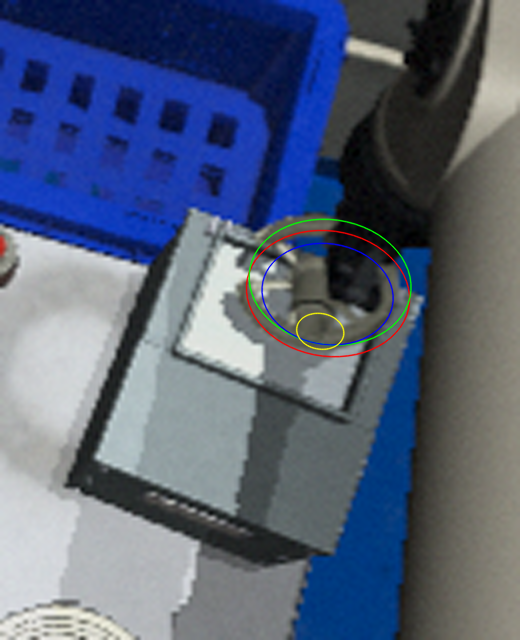

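```bash
python3 - <<'E'
from h import *
for n,b,s in(("scene",(390,115,440,165),10),("top",(420,165,480,215),10)):
    im=cv2.imread(f"pics/{n}5.png"); overlay(n,im,[],b,s,f"pics/{n}5r.png")
a=cv2.imread("pics/scene5r.png");b=cv2.imread("pics/top5r.png");h=500
cv2.imwrite("pics/r5.png",np.hstack([cv2.resize(a,(360,360)),cv2.resize(b,(432,360))]))
E
```

```text
(no output)
```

View pics/r5.png

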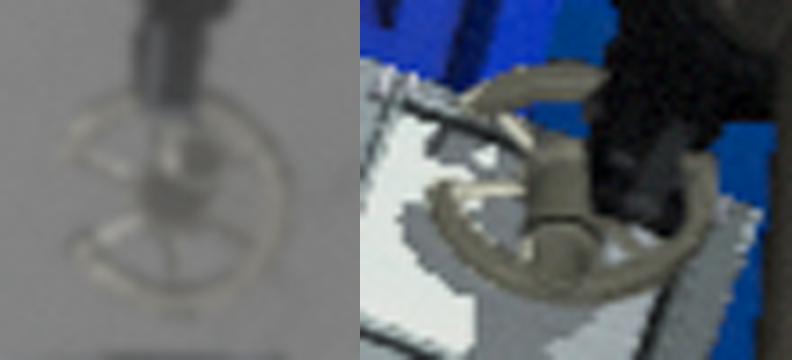

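```bash
cat >> h.py <<'E'
def bbx(n,c):
    rr=np.r_[proj(n,c[0]),proj(n,c[1])]; return np.r_[rr.min(0),rr.max(0)]
def fit2(p,yw,obs): # obs {cam:(hub,bbox)} nan allowed
    def f(q):
        c=tiltcap(p,yw,*q); e=[]
        for n,(h,b) in obs.items(): e+=list(proj(n,c[3]).mean(0)-h)+list(bbx(n,c)-b)
        e=np.array(e); return e[np.isfinite(e)]
    s=least_squares(f,[-.02,0,-.04,.5]); return s.x,s.fun
E
python3 - <<'E'
from h import *
np.set_printoptions(precision=4,suppress=True)
o,p,M,yw=pose(); nan=np.nan
o_={"top":([448.5,199.7],[nan,173.6,469.7,207.1]),"scene":([417.8,137.2],[nan,126,430.6,158.5])}
x,f=fit2(p,yw,o_);print(x,np.degrees(x[3]),f)
print(fit2(p,yw,{"top":o_["top"]}))
print(fit2(p,yw,{"scene":o_["scene"]}))
E
```

```text
[-0.0224 -0.0036 -0.0431  0.6789] 38.895854993917034 [ 0.2054  1.0619 -0.5973  1.4136  0.6153 -1.425  -0.1497 -0.0941 -0.8692
  0.4092]
(array([-0.0074, -0.0112, -0.0958,  0.7123]), array([ 0.0661,  0.0669, -0.0567, -0.0675, -0.0113]))
(array([ 0.0034, -0.0148, -0.0513,  0.6622]), array([-0.1036,  0.0296,  0.023 ,  0.1065, -0.0532]))
```

```bash
python3 -c "
from h import *
t=mouth(.035,.0036,.0695);plan(*t,-20.9)"
```

```text
from [ 0.5049 -0.262   0.3276] -20.62 -> dx 0.09 dy 5.01 dz -0.02 cm, spin 0.3
```

Call:
send_rows(
  plan=[
    [0,2,0,0,0],
    [0,2,0,0,0],
    [0,1,0,0,0],
    [0,0.2,0,0,0],
    [0,0,0,0,0],
  ],
)

```text
clock: 8.75
tcp_pos: [0.5053, -0.263, 0.2768]
orientation: [-1.552, 0.284, -0.285]
contact_force: [-0.4, 0.0, -1.7]
grip_width: 0.0111
```

```bash
python3 - <<'E'
from h import *
from bench import r
t=mouth(.035,.0036,.0695);plan(*t,-20.9); o,p,M,yw=pose();print(o['grip_width'],o['contact_force'])
L=[]
for n,b,s in(("scene",(370,115,460,190),5),("top",(400,150,490,225),5)):
    im=r.grab_frame(n)["image"][:,:,::-1].copy(); cv2.imwrite(f"pics/{n}6.png",im); overlay(n,im,[],b,s,f"pics/{n}6c.png");L.append(cv2.imread(f"pics/{n}6c.png"))
cv2.imwrite("pics/r6.png",cv2.resize(np.hstack(L),(800,333)))
E
```

```text
from [ 0.5053 -0.263   0.2768] -20.79 -> dx 0.02 dy -0.07 dz 0.06 cm, spin 0.1
0.01112782280960683 [-0.39788165  0.03126587 -1.71161082]
```

View pics/r6.png

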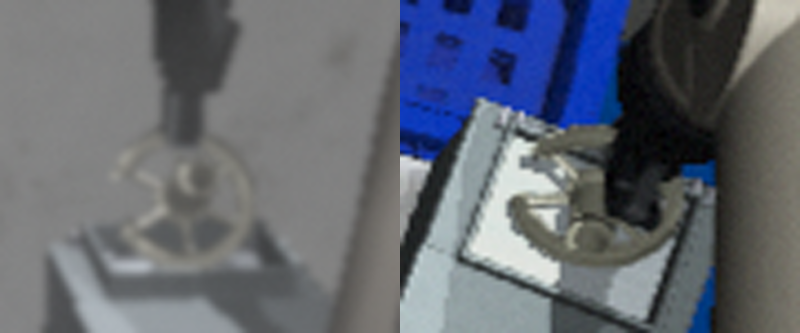

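Call:
send_rows(
  plan=[
    [-1,0,0,0,0],
    [-0.9,0,0,0,0],
    [-0.6,-0.4,0,0,0],
    [-0.6,-0.4,0,0,0],
    [-0.7,-0.35,0,0,0],
    [-0.7,-0.3,0,0,0],
    [0,0,0,0,0],
  ],
)

```text
clock: 9.72
tcp_pos: [0.4621, -0.247, 0.2909]
orientation: [-1.552, 0.286, -0.285]
contact_force: [-0.5, 0.5, -1.3]
grip_width: 0.0102
```

```bash
cat > look.py <<'E'
import sys
from h import *
from bench import r
k=sys.argv[1]; bs=eval(sys.argv[2]) if len(sys.argv)>2 else ((370,115,460,190),(400,150,490,225))
o,p,M,yw=pose();print(p.round(4),round(yw,2),'w',o['grip_width'].round(4),'F',o['contact_force'].round(1),'q',o['joints'].round(2))
L=[]
for n,b in zip(("scene","top"),bs):
    im=r.grab_frame(n)["image"][:,:,::-1].copy(); cv2.imwrite(f"pics/{n}{k}.png",im); overlay(n,im,[],b,5,f"pics/{n}{k}c.png");L.append(cv2.resize(cv2.imread(f"pics/{n}{k}c.png"),(400,333)))
cv2.imwrite(f"pics/r{k}.png",np.hstack(L))
E
python3 look.py 7
```

```text
Traceback (most recent call last):
  File "look.py", line 5, in <module>
    o,p,M,yw=pose();print(p.round(4),round(yw,2),'w',o['grip_width'].round(4),'F',o['contact_force'].round(1),'q',o['joints'].round(2))
                                                     ^^^^^^^^^^^^^^^^^^^^^
AttributeError: 'float' object has no attribute 'round'
```

```bash
sed -i "s/o\['grip_width'\].round(4)/round(o['grip_width'],4)/" look.py; python3 look.py 7
```

```text
[ 0.4621 -0.247   0.2909] -20.85 w 0.0102 F [-0.5  0.5 -1.3] q [ 0.85  0.23 -0.56  1.83  0.14  1.12 -0.12]
```

View pics/r7.png

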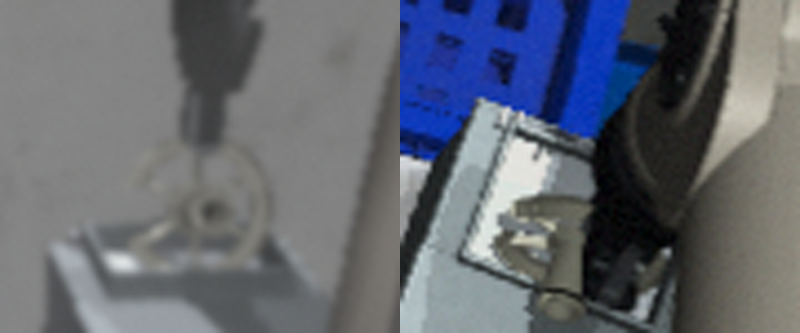

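```bash
python3 - <<'E'
from h import *
for n,b in(("scene",(395,135,435,180)),("top",(418,180,468,225))):
    overlay(n,cv2.imread(f"pics/{n}7.png"),[],b,12,f"pics/{n}7z.png")
E
```

```text
(no output)
```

View pics/scene7z.png

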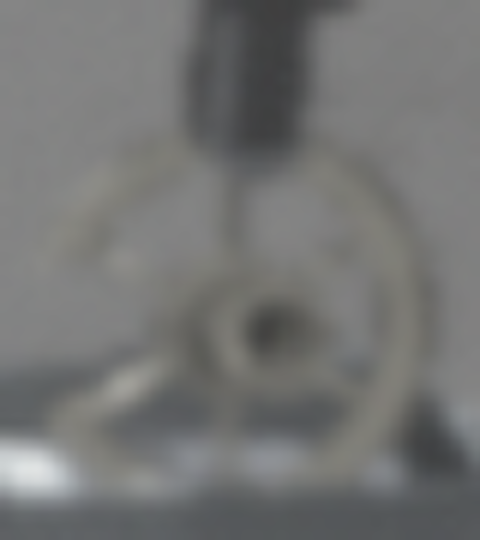

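View pics/top7z.png

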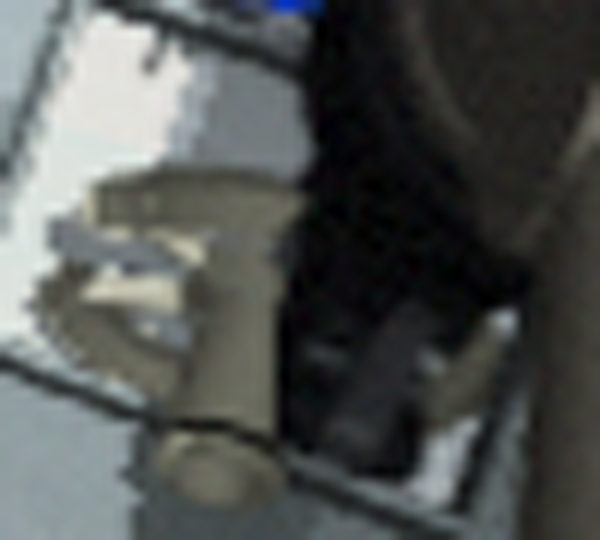

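```bash
python3 - <<'E'
from h import *
np.set_printoptions(precision=4,suppress=True)
o,p,M,yw=pose(); nan=np.nan
ob={"top":([435.75,219.6],[nan,193.75,nan,nan]),"scene":([417.9,162.5],[nan,145.8,431.4,nan])}
x,f=fit2(p,yw,ob);print(x,np.degrees(x[3]),f)
t=x[3];print("rim pinch pt",x[0]+.0415*np.sin(t),x[2]+.0415*np.cos(t),"low",x[2]-.046*np.cos(t)-.0055*np.sin(t)+p[2]-.208)
for n,b in(("scene",(380,125,460,185)),("top",(410,170,480,230))):
    overlay(n,cv2.imread(f"pics/{n}7.png"),tiltcap(p,yw,*x),b,5,f"pics/{n}7o.png")
L=[cv2.resize(cv2.imread(f"pics/{n}7o.png"),(400,333)) for n in("scene","top")];cv2.imwrite("pics/r7o.png",np.hstack(L))
E
```

```text
[-0.0123 -0.0005 -0.053   0.384 ] 22.00247963182921 [ 0.6779  0.7302 -0.2375 -0.3427  0.0335 -0.0244 -0.6054]
rim pinch pt 0.0032591216049286196 -0.014488527094765266 low -0.01506040468201239
```

View pics/r7o.png

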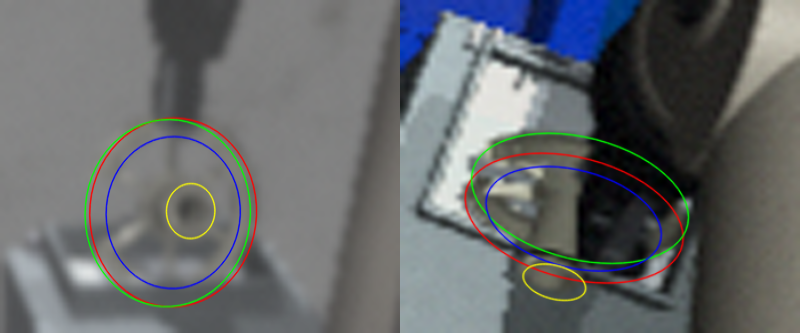

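```bash
cat >> h.py <<'E'
SL=(.5761,.1746,.05,-12.6)
def stl(dx,dy,dz): return ap(fr(SL[0],SL[1],SL[2],np.radians(SL[3])),[[dx,dy,dz]])[0]
E
python3 -c "
from h import *
t=stl(0,.0005,.063);print(t);plan(*t,-12.6)"
```

```text
[0.57620907 0.17508796 0.113     ]
from [ 0.4624 -0.2472  0.2906] -20.85 -> dx -4.40 dy 17.76 dz 43.51 cm, spin -8.3
```

Call:
send_rows(
  plan=[
    [0,-1,0,0,0],
    [0,-2,0,0,0],
    [0,-1.5,1.5,0,0],
    [-0.4,0,3,0,0],
    [-0.5,0,4,0,0],
    [-0.5,0,4.5,0,0],
    [-0.5,0,4.5,0,0],
    [-0.5,0,4.5,0,0],
    [-0.5,0,4.5,0,0],
    [-0.5,0,4.5,0,0],
    [-0.5,0,4.5,0,0],
    [-0.5,0,4,0,0],
  ],
)

```text
clock: 11.32
tcp_pos: [0.5621, 0.1406, 0.3364]
orientation: [-1.551, 0.284, -0.284]
contact_force: [-0.1, -1.3, -1.8]
grip_width: 0.0098
```

Call:
send_rows(
  plan=[
    [0,0,2.5,-2,0],
    [0,0,1.4,-3,0],
    [0,0,0,-3.3,0],
    [0,2,0,0,0],
    [0,4,0,0,0],
    [0,4,0,0,0],
    [0,3,0,0,0],
    [0,0,0,0,0],
  ],
)

```text
clock: 12.32
tcp_pos: [0.5737, 0.1724, 0.2025]
orientation: [-1.567, 0.177, -0.168]
contact_force: [1.2, -0.6, -0.6]
grip_width: 0.0096
```

```bash
python3 look.py 8 "((210,130,330,230),(240,130,360,230))"; python3 -c "
from h import *
t=stl(0,.0005,.063);plan(*t,-12.6)"
```

```text
[0.5737 0.1724 0.2025] -12.61 w 0.0096 F [ 1.2 -0.6 -0.6] q [ 0.16  0.51 -0.75  1.74  0.39  1.06 -0.94]
from [0.5758 0.174  0.2061] -12.59 -> dx 0.02 dy 9.31 dz 0.11 cm, spin 0.0
```

View pics/scene8c.png

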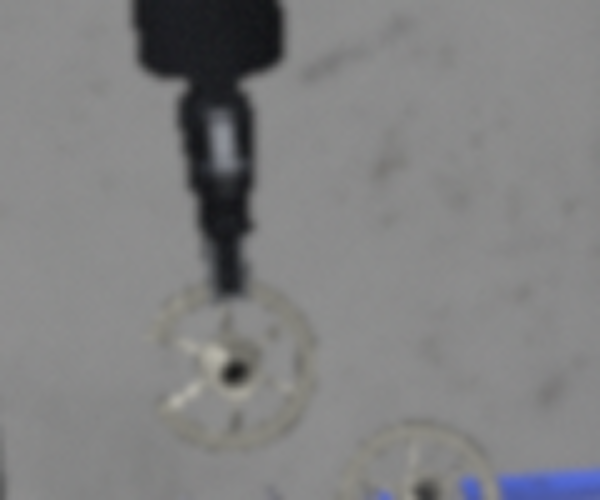

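Call:
send_rows(
  plan=[
    [0,3,0.1,0,0],
    [0,3,0,0,0],
    [0,2,0,0,0],
    [0,1,0,0,0],
    [0,0,0,0,0],
  ],
)

```text
clock: 13.05
tcp_pos: [0.5761, 0.1752, 0.116]
orientation: [-1.564, 0.172, -0.172]
contact_force: [0.9, 0.2, -1.3]
grip_width: 0.0093
```

```bash
python3 look.py 9 "((210,170,330,270),(240,130,360,230))"
```

```text
[0.5761 0.1752 0.116 ] -12.55 w 0.0093 F [ 0.9  0.2 -1.3] q [ 0.11  0.61 -0.7   1.81  0.48  0.9  -1.02]
```

View pics/scene9c.png

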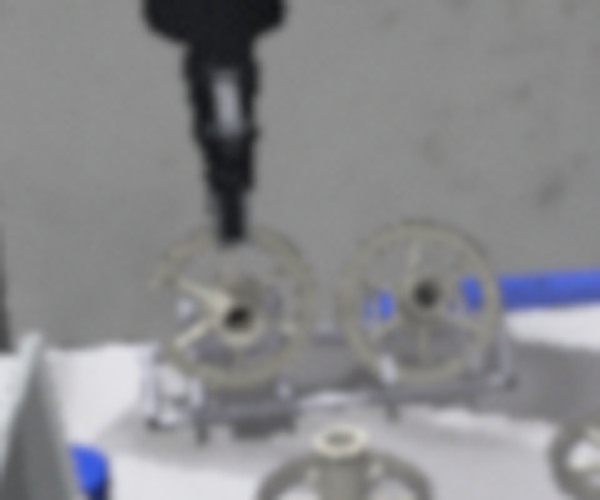

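View pics/top9c.png

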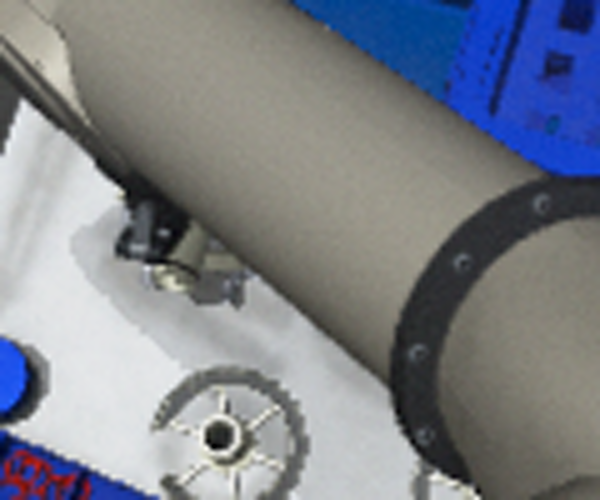

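```bash
python3 - <<'E'
from h import *
np.set_printoptions(precision=4,suppress=True)
o,p,M,yw=pose()
k=lambda u,v:np.array([u,v])/5+[210,170]
ob={"scene":(k(240,317),np.r_[k(150,222),k(320,388)]),"top":(np.array([172,278])/5+[240,130],[np.nan]*4)}
x,f=fit2(p,yw,ob);print(x,np.degrees(x[3]),f)
t=x[3];b=np.array([x[0]-.046*np.sin(t),x[1],x[2]-.046*np.cos(t)])
w=ap(fr(*p,np.radians(yw)),[b])[0]; T=fr(*SL[:3],np.radians(SL[3])); print("bottom in SL frame",np.linalg.inv(T)[:3,:3]@w+np.linalg.inv(T)[:3,3],"rest -.027,0,-.0372")
E
```

```text
[-0.0101 -0.0024 -0.053   0.3536] 20.25782199808121 [-0.4217 -0.2234 -0.3645 -0.2609 -0.3075  0.3029  1.0656  0.4788]
bottom in SL frame [-0.0258 -0.0014 -0.0293] rest -.027,0,-.0372
```

Call:
send_rows(
  plan=[
    [-0.1,0.4,0,0,0],
    [0,0.35,0,0,0],
    [0,0,0,0,0],
    [0,0,0,0,0.1],
    [0,0,0,0,0.3],
    [0.3,0,0,0,0.4],
    [0.5,0,0,0,0.5],
    [0.5,0,0,0,0.5],
    [0,-1,0,0,0.5],
    [0,-2,0,0,0.5],
    [0,0,0,0,0.5],
  ],
)

```text
clock: 14.52
tcp_pos: [0.5889, 0.1735, 0.141]
orientation: [-1.562, 0.169, -0.175]
contact_force: [0.5, 0.8, 0.4]
grip_width: 0.0423
```

```bash
python3 look.py 10 "((210,170,330,270),(240,130,360,230))"
```

```text
[0.5889 0.1735 0.141 ] -12.54 w 0.0423 F [0.5 0.8 0.4] q [ 0.13  0.59 -0.71  1.77  0.46  0.95 -0.99]
```

View pics/scene10c.png

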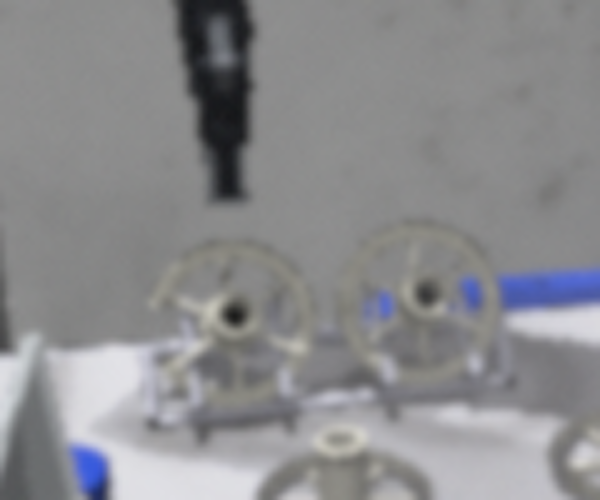

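View pics/top10c.png

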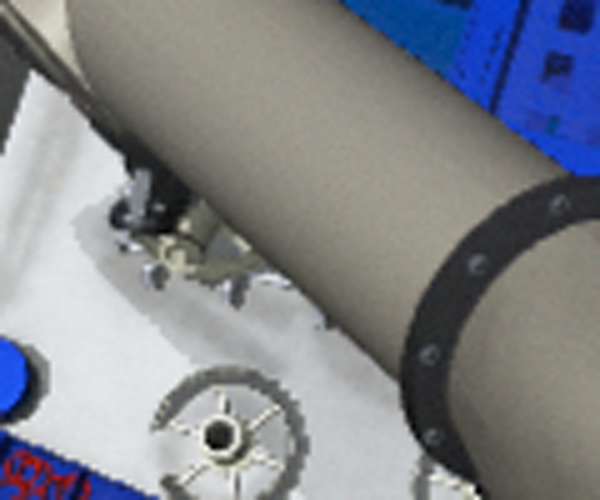

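```bash
python3 -c "
from h import *
t=stl(.0245,-.001,.033);plan(*t,-12.6)"
```

```text
from [0.5878 0.1725 0.139 ] -12.55 -> dx 1.26 dy 5.60 dz -0.16 cm, spin 0.1
```

Call:
send_rows(
  plan=[
    [1.26,0,-0.16,0,0.23],
    [0,2,0,0,0.23],
    [0,1.5,0,0,0.23],
    [0,1,0,0,0.23],
    [0,0.4,0,0,0.23],
    [0,0,0,0,0.23],
  ],
)

```text
clock: 15.38
tcp_pos: [0.5991, 0.1685, 0.0891]
orientation: [-1.564, 0.172, -0.171]
contact_force: [-0.3, 0.4, -0.7]
grip_width: 0.0196
```

```bash
python3 look.py 11 "((210,170,330,270),(240,130,360,230))"; python3 -c "
from h import *
t=stl(.0245,-.001,.033);plan(*t,-12.6)"
```

```text
[0.5991 0.1685 0.0891] -12.52 w 0.0196 F [-0.3  0.4 -0.7] q [ 0.11  0.67 -0.67  1.77  0.52  0.89 -1.01]
from [0.5994 0.1685 0.0895] -12.53 -> dx 0.04 dy 0.65 dz -0.02 cm, spin 0.1
```

View pics/scene11c.png

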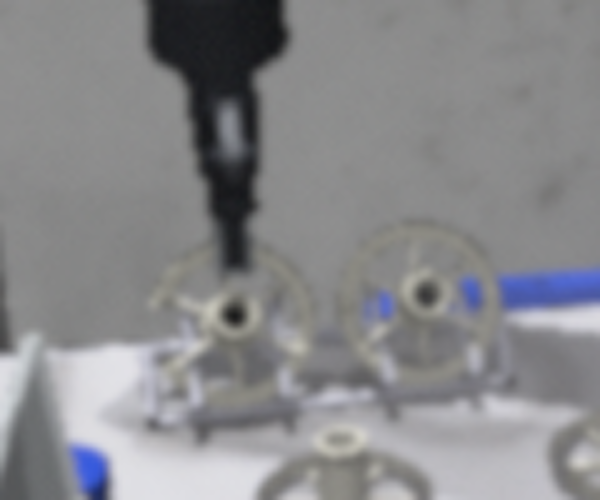

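Call:
send_rows(
  plan=[
    [0.05,0.3,0,0,0.23],
    [0,0.2,0,0,0.23],
    [0,0,0,0,0.23],
  ],
)

```text
clock: 15.85
tcp_pos: [0.601, 0.1689, 0.0864]
orientation: [-1.563, 0.17, -0.174]
contact_force: [-4.2, -0.8, 11.4]
grip_width: 0.0199
```

Call:
send_rows(
  plan=[
    [0,0.2,0,0,0.23],
    [0,0.1,0,0,0.23],
    [0,0,0,0,0.23],
  ],
)

```text
clock: 16.23
tcp_pos: [0.6013, 0.169, 0.0857]
orientation: [-1.564, 0.169, -0.175]
contact_force: [-9.7, -3.9, 29.5]
grip_width: 0.0193
```

Call:
send_rows(
  plan=[
    [0,-0.5,0,0,0.3],
    [0,-0.35,0,0,0.3],
    [0,0,0,0,0.2],
    [0,0,0,0,0],
    [0,0,0,0,0],
    [0,0,0,0,0],
  ],
  force=40,
)

```text
clock: 16.98
tcp_pos: [0.6, 0.1686, 0.0899]
orientation: [-1.563, 0.172, -0.172]
contact_force: [-2.0, 1.9, 5.2]
grip_width: 0.0116
```

```bash
python3 look.py 12 "((210,170,330,270),(240,130,360,230))"
```

```text
[0.6    0.1686 0.0899] -12.54 w 0.0116 F [-2.   1.9  5.2] q [ 0.11  0.67 -0.67  1.77  0.51  0.89 -1.01]
```

View pics/scene12c.png

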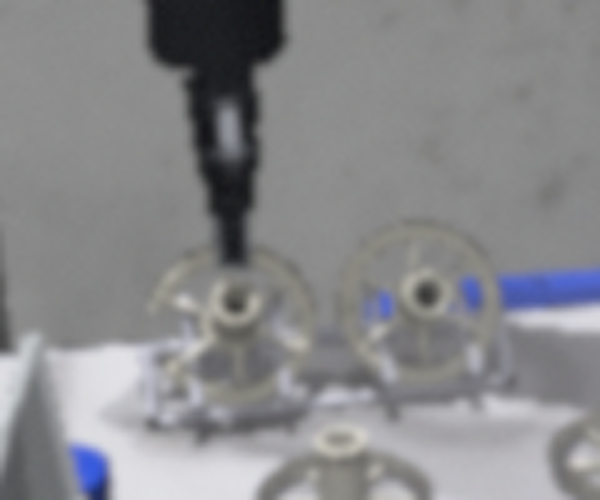

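Call:
send_rows(
  plan=[
    [-0.6,-0.3,0,0,0],
    [-0.6,-0.3,0,0,0],
    [-0.6,-0.25,0,0,0],
    [-0.6,-0.2,0,0,0],
    [-0.6,-0.2,0,0,0],
    [0,0,0,0,0],
  ],
)

```text
clock: 17.82
tcp_pos: [0.5774, 0.1742, 0.1066]
orientation: [-1.561, 0.163, -0.184]
contact_force: [9.6, -3.1, 16.8]
grip_width: 0.0109
```

```bash
python3 look.py 13 "((210,170,330,270),(240,130,360,230))"
```

```text
[0.5774 0.1742 0.1066] -12.67 w 0.0109 F [ 9.6 -3.1 16.8] q [ 0.11  0.61 -0.69  1.82  0.5   0.87 -1.04]
```

View pics/scene13c.png

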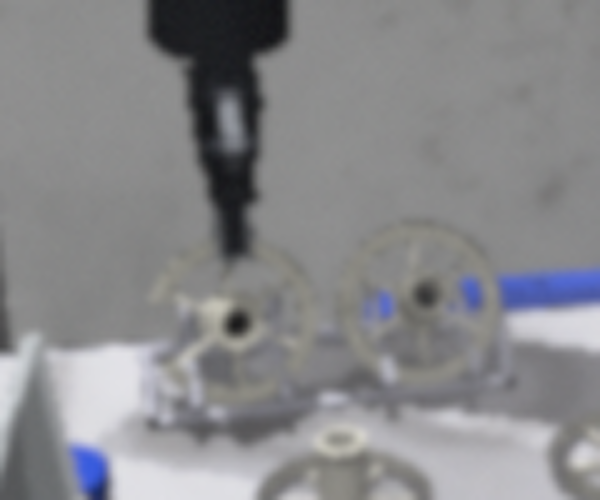

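View pics/top13c.png

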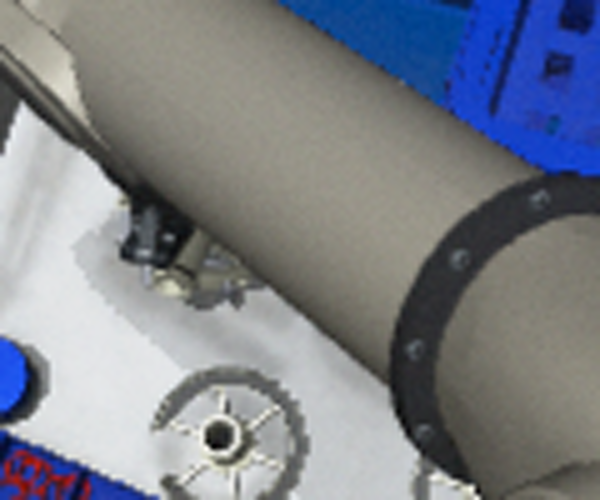

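```bash
cat > f13.py <<'E'
from h import *
np.set_printoptions(precision=4,suppress=True)
def run(hub,bb,th,off=(210,170),toff=(240,130)):
    o,p,M,yw=pose(); k=lambda u,v:np.array([u,v])/5+off
    ob={"scene":(k(*hub),np.r_[k(*bb[:2]),k(*bb[2:])]),"top":(np.array(th)/5+toff,[np.nan]*4)}
    x,f=fit2(p,yw,ob);print(x,"tilt",np.degrees(x[3]),f)
    t=x[3];b=np.array([x[0]-.046*np.sin(t),x[1],x[2]-.046*np.cos(t)])
    print("pinch rim rel tcp",x[0]+.0415*np.sin(t),x[2]+.0415*np.cos(t))
    w=ap(fr(*p,np.radians(yw)),[b])[0]; T=np.linalg.inv(fr(*SL[:3],np.radians(SL[3]))); print("bottom in SL",T[:3,:3]@w+T[:3,3])
    return x
E
python3 -c "
from f13 import *
run((238,322),(148,237,320,405),(172,287))"
```

```text
[-0.0182 -0.0004 -0.0487  0.4974] tilt 28.497439307750593 [-0.2014 -0.0855  0.0499 -0.0903 -0.2342  0.1037  0.3709  0.1832]
pinch rim rel tcp 0.0015951274331895485 -0.012183029680889218
bottom in SL [-0.0387 -0.0005 -0.0326]
```

```bash
python3 -c "
from f13 import *
o,p,M,yw=pose()
for dx in(-.006,-.02):
  for dz in (-.014,-.019): print(dx,dz,(proj('scene',ap(fr(*p,np.radians(yw)),[[dx,0,dz]]))[0]-[210,170])*5)
"
```

```text
-0.006 -0.014 [227.4502 254.6541]
-0.006 -0.019 [227.9959 262.7362]
-0.02 -0.014 [229.6369 266.5577]
-0.02 -0.019 [230.1839 274.6994]
```

Call:
send_rows(
  plan=[
    [-0.5,-0.4,0,0,0],
    [-0.6,-0.4,0,0,0],
    [-0.6,-0.3,0,0,0],
    [-0.5,-0.1,0,0,0],
    [-0.4,0,0,0,0],
    [0,0,0,0,0],
  ],
  force=20,
)

```text
clock: 18.68
tcp_pos: [0.5454, 0.1798, 0.1139]
orientation: [-1.565, 0.172, -0.172]
contact_force: [2.9, -1.0, -1.1]
grip_width: 0.0099
```

```bash
python3 look.py 14 "((210,170,330,270),(240,130,360,230))"
```

```text
[0.5454 0.1798 0.1139] -12.54 w 0.0099 F [ 2.9 -1.  -1.1] q [ 0.11  0.57 -0.71  1.87  0.48  0.87 -1.05]
```

View pics/scene14c.png

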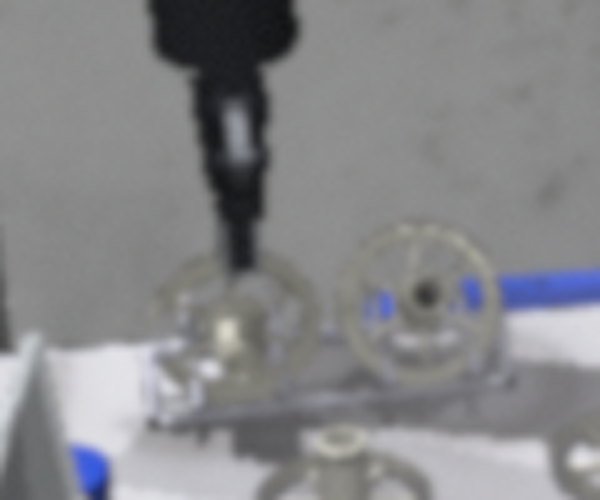

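View pics/top14c.png

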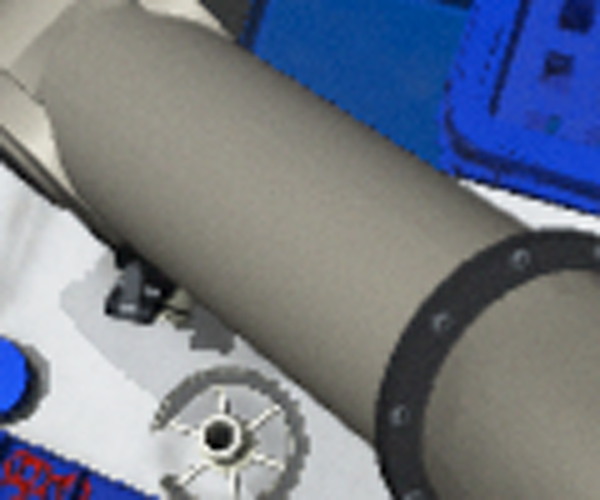

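Call:
send_rows(
  plan=[
    [0,0,0,0,0.27],
    [0,0.3,0,0,0.27],
    [0,0.4,0,0,0.27],
    [0,0.3,0,0,0.27],
    [0,0,0,0,0.1],
    [0,0,0,0,0],
    [0,0,0,0,0],
    [0,0,0,0,0],
  ],
  force=50,
)

```text
clock: 19.77
tcp_pos: [0.546, 0.1802, 0.1047]
orientation: [-1.564, 0.171, -0.173]
contact_force: [3.1, -0.6, 1.1]
grip_width: 0.01
```

```bash
python3 look.py 15 "((210,170,330,270),(240,130,360,230))"
```

```text
[0.546  0.1802 0.1047] -12.56 w 0.01 F [ 3.1 -0.6  1.1] q [ 0.1   0.58 -0.7   1.88  0.49  0.85 -1.06]
```

View pics/scene15c.png

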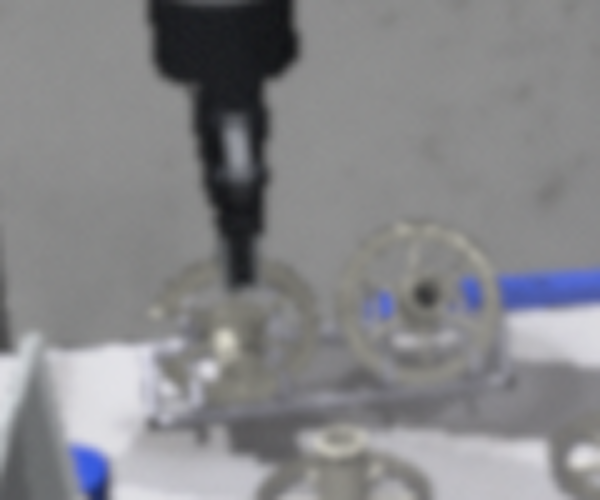

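Call:
send_rows(
  plan=[
    [0,-0.5,0,0,0],
    [0,-1.5,0,0,0],
    [0,-2.5,0,0,0],
    [0,-3,0,0,0],
    [0,-3,0,0,0],
    [0,-3,0,0,0],
    [0,-3,0,0,0],
    [0,-3,0,0,0],
    [0,0,0,0,0],
  ],
)

```text
clock: 21.0
tcp_pos: [0.5453, 0.1815, 0.3018]
orientation: [-1.562, 0.169, -0.173]
contact_force: [0.2, 0.8, -1.4]
grip_width: 0.0093
```

```bash
python3 look.py 16 "((210,90,330,190),(240,130,360,230))"
```

```text
[0.5453 0.1815 0.3018] -12.49 w 0.0093 F [ 0.2  0.8 -1.4] q [ 0.21  0.37 -0.81  1.69  0.28  1.2  -0.9 ]
```

View pics/scene16c.png

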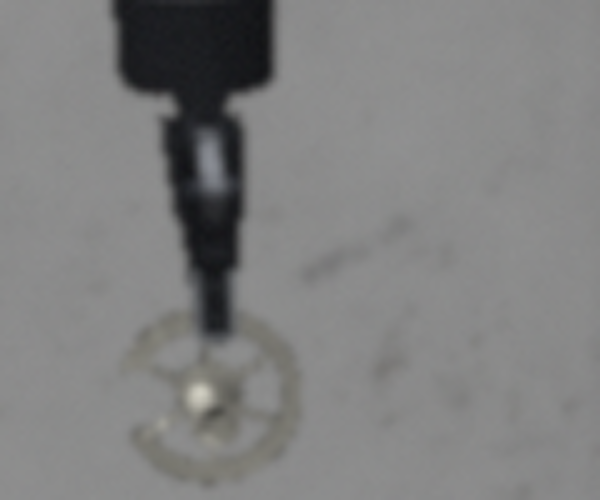

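View pics/top16c.png

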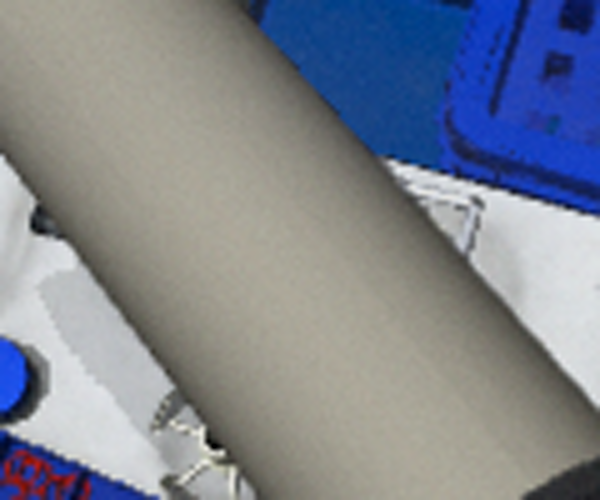

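```bash
python3 - <<'E'
from h import *
overlay("scene",cv2.imread("pics/scene16.png"),[],(228,145,278,190),14,"pics/z.png")
o,p,M,yw=pose()
for i,t in enumerate((0,12,24)):
    t=np.radians(t)
    overlay("scene",cv2.imread("pics/scene16.png"),tiltcap(p,yw,-.0415*np.sin(t),0,-.004-.0415*np.cos(t),t),(228,135,278,195),5.3,f"pics/z{i}.png")
cv2.imwrite("pics/zz.png",np.hstack([cv2.imread(f"pics/z{i}.png") for i in range(3)]))
E
```

```text
(no output)
```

View pics/z.png

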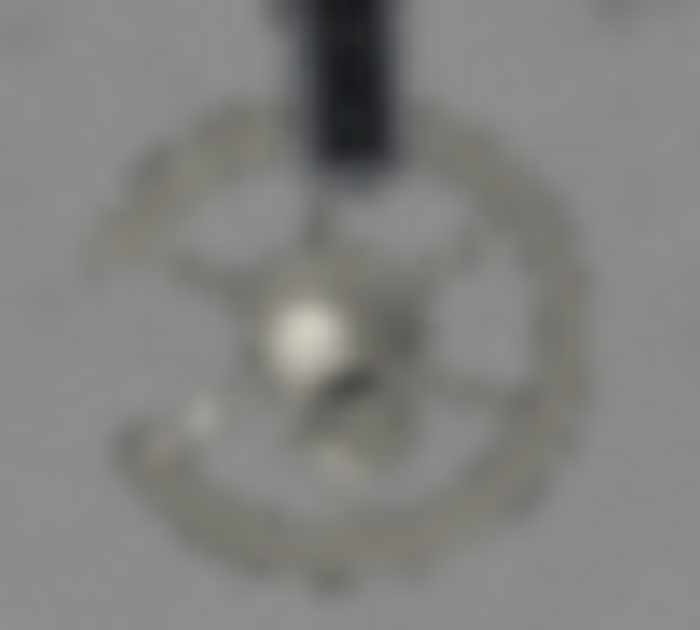

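View pics/zz.png

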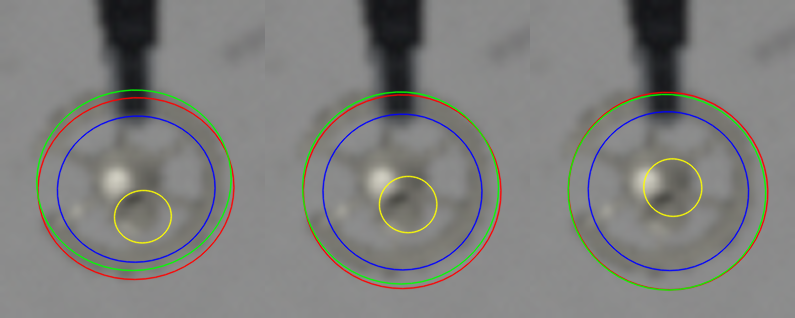

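```bash
python3 -c "
from h import *
t=mouth(.005,-.002,.132);print(t);plan(*t,-20.9)"
```

```text
[ 0.47565755 -0.2569521   0.34      ]
from [0.5444 0.1802 0.2987] -12.51 -> dx 2.76 dy -4.13 dz -44.17 cm, spin 8.4
```

Call:
send_rows(
  plan=[
    [0,-2,-1.5,0,0],
    [0,-2,-3,0,0],
    [0.3,0,-4.5,0,0],
    [0.3,0,-4.5,0,0],
    [0.3,0,-4.5,0,0],
    [0.3,0,-4.5,0,0],
    [0.3,0,-4.5,0,0],
    [0.3,0,-4.5,0,0],
    [0.3,0,-4.5,0,0],
    [0.3,0,-4,0,0],
    [0.3,0,-3,0,0],
    [0.06,0,-1.17,8.4,0],
  ],
)

```text
clock: 22.6
tcp_pos: [0.4746, -0.2588, 0.3371]
orientation: [-1.55, 0.295, -0.289]
contact_force: [0.8, 0.0, -1.0]
grip_width: 0.0093
```

Call:
send_rows(
  plan=[
    [0,0,0,0,0],
    [0,0,0,0,0],
  ],
)

```text
clock: 22.85
tcp_pos: [0.4762, -0.2556, 0.3385]
orientation: [-1.551, 0.285, -0.282]
contact_force: [0.5, 1.3, -1.9]
grip_width: 0.0092
```

```bash
python3 look.py 17 "((370,90,470,170),(390,140,490,220))"; python3 - <<'E'
from h import *
t=mouth(.005,-.002,.132);plan(*t,-20.9)
o,p,M,yw=pose()
for n,b in(("scene",(370,90,470,170)),("top",(390,140,490,220))):
    overlay(n,cv2.imread(f"pics/{n}17.png"),tiltcap(p,yw,0,.002,-.0455,0),b,5,f"pics/{n}17o.png")
cv2.imwrite("pics/r17.png",cv2.resize(np.vstack([np.hstack([cv2.imread(f"pics/{n}17{k}.png") for n in("scene","top")]) for k in "co"]),(800,600)))
E
```

```text
[ 0.4762 -0.2556  0.3385] -20.71 w 0.0092 F [ 0.5  1.3 -1.9] q [ 0.88  0.23 -0.6   1.73  0.14  1.23 -0.11]
from [ 0.4765 -0.2556  0.339 ] -20.75 -> dx -0.03 dy -0.10 dz -0.15 cm, spin 0.2
```

View pics/r17.png

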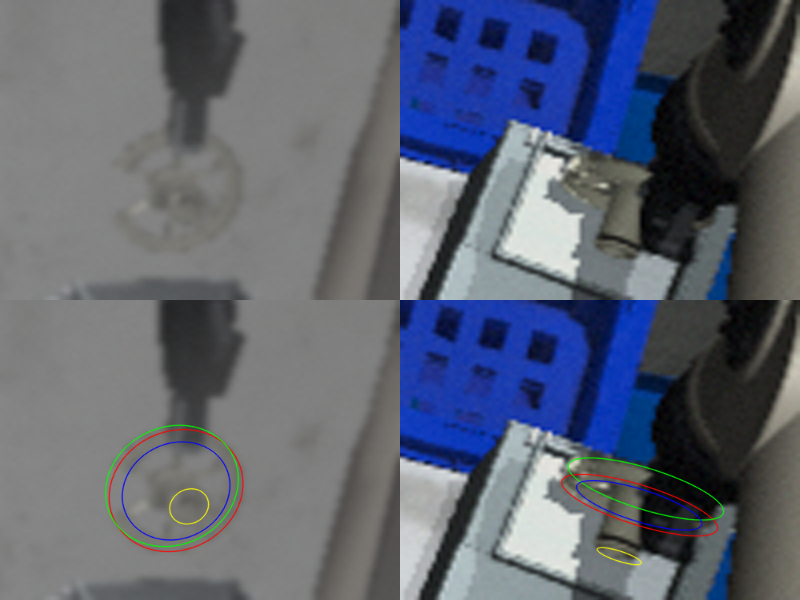

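Call:
send_rows(
  plan=[
    [0,2,-0.1,0,0],
    [0,2,0,0,0],
    [0,1,0,0,0],
    [0,0.9,0,0,0],
    [0,0,0,0,0],
  ],
)

```text
clock: 23.58
tcp_pos: [0.4761, -0.2576, 0.2802]
orientation: [-1.552, 0.287, -0.286]
contact_force: [-0.6, -0.1, 0.6]
grip_width: 0.0091
```

```bash
python3 look.py 18 "((370,100,470,180),(390,150,490,230))"; python3 - <<'E'
from h import *
t=mouth(.005,-.002,.0165);plan(*t,-20.9)
E
```

```text
[ 0.4761 -0.2576  0.2802] -20.91 w 0.0091 F [-0.6 -0.1  0.6] q [ 0.87  0.28 -0.59  1.8   0.17  1.11 -0.14]
from [ 0.4764 -0.2578  0.2809] -20.93 -> dx -0.10 dy 5.64 dz 0.05 cm, spin -0.0
```

View pics/r18.png

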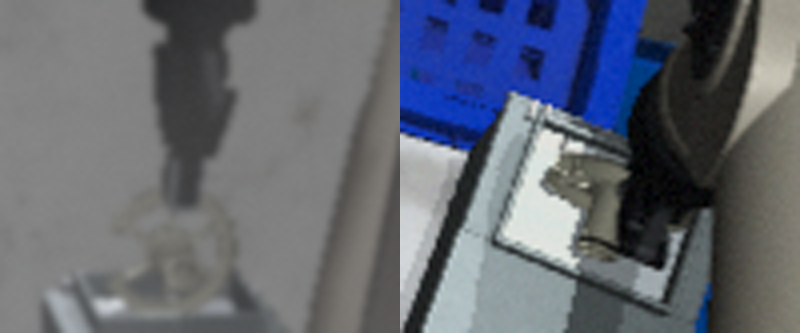

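Call:
send_rows(
  plan=[
    [0,1.2,0,0,0],
    [0,1.2,0,0,0],
    [0,1,0,0,0],
    [0,0,0,0,0],
  ],
)

```text
clock: 24.18
tcp_pos: [0.475, -0.2574, 0.2448]
orientation: [-1.551, 0.289, -0.284]
contact_force: [-1.3, 0.0, -1.1]
grip_width: 0.0092
```

Call:
send_rows(
  plan=[
    [0,1,0,0,0],
    [0,0.8,0,0,0],
    [0,0.4,0,0,0],
    [0,0,0,0,0],
    [0,0,0,0,0],
  ],
)

```text
clock: 24.8
tcp_pos: [0.476, -0.2578, 0.2244]
orientation: [-1.552, 0.287, -0.287]
contact_force: [-1.4, 0.2, -0.7]
grip_width: 0.0093
```

```bash
python3 look.py 19 "((370,100,470,180),(390,150,490,230))"; python3 - <<'E'
from h import *
t=mouth(.005,-.002,.0165);plan(*t,-20.9)
E
```

```text
[ 0.476  -0.2578  0.2244] -20.94 w 0.0093 F [-1.4  0.2 -0.7] q [ 0.85  0.34 -0.58  1.87  0.22  1.   -0.18]
from [ 0.4761 -0.2578  0.2245] -20.94 -> dx -0.07 dy -0.00 dz 0.07 cm, spin -0.0
```

View pics/r19.png

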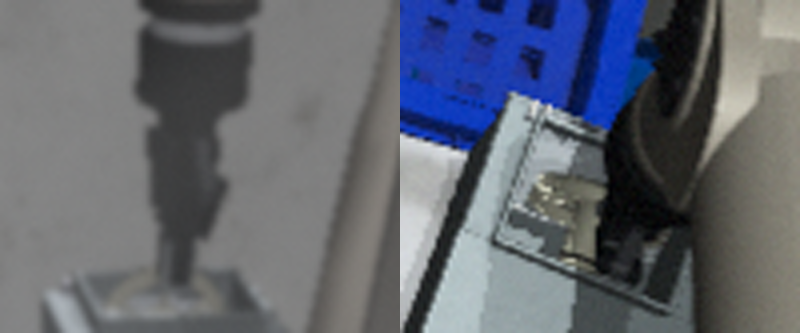

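Call:
send_rows(
  plan=[
    [0,0.5,0,0,0],
    [0,0,0,0,0],
    [0,0,0,0,0.15],
    [0,0,0,0,0.3],
    [0,0,0,0,0.3],
    [0,0,0,0,0.3],
    [0,-2,0,0,0.3],
    [0,-3,0,0,0.3],
    [0,-3,0,0,0.3],
    [0,-3,0,0,0.3],
    [0,0,0,0,0.3],
  ],
)

```text
clock: 26.28
tcp_pos: [0.4773, -0.2581, 0.3318]
orientation: [-1.553, 0.283, -0.291]
contact_force: [-0.0, 0.8, -0.7]
grip_width: 0.0256
```

```bash
python3 look.py 20 "((370,100,470,180),(390,150,490,230))"
```

```text
[ 0.4773 -0.2581  0.3318] -20.95 w 0.0256 F [-0.   0.8 -0.7] q [ 0.88  0.24 -0.6   1.73  0.14  1.21 -0.11]
```

View pics/r20.png

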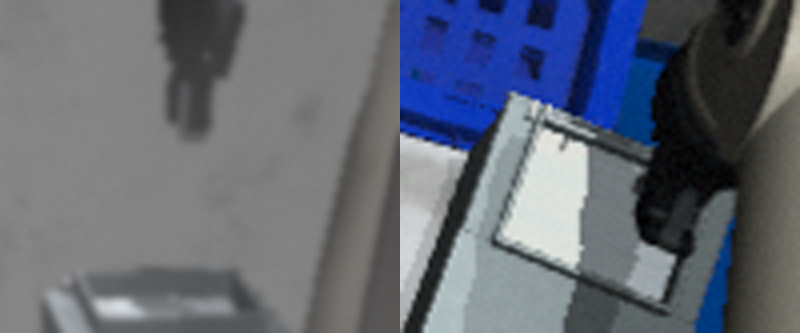

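```bash
python3 - <<'E'
from h import *
from bench import r
np.set_printoptions(precision=4,suppress=True)
print(onz("top",[[240,213],[272,235],[245,217],[262,228]],.03))
im=r.grab_frame("top")["image"][:,:,::-1].copy();cv2.imwrite("pics/top21.png",im)
cp=[]
for p in((.447,.158),): cp+=[ap(fr(p[0],p[1],0,0),circ(a,h)) for a,h in((.046,.011),(.046,0),(.037,.011),(.013,.045))]
cp.append(np.array([[.447,.158,.011],[.447+.046*np.cos(np.radians(95)),.158+.046*np.sin(np.radians(95)),.011]]))
overlay("top",im,cp,(230,165,330,265),6,"pics/o21.png")
im=r.grab_frame("scene")["image"][:,:,::-1].copy();cv2.imwrite("pics/scene21.png",im);overlay("scene",im,cp,(210,205,330,305),6,"pics/o22.png")
plan(.447,.158,.15,97)
E
```

```text
[[0.458  0.2907 0.03  ]
 [0.3958 0.1939 0.03  ]
 [0.4465 0.2753 0.03  ]
 [0.4154 0.2239 0.03  ]]
from [ 0.4754 -0.2577  0.3282] -20.95 -> dx -17.51 dy 17.82 dz 37.81 cm, spin -117.9
```

View pics/o21.png

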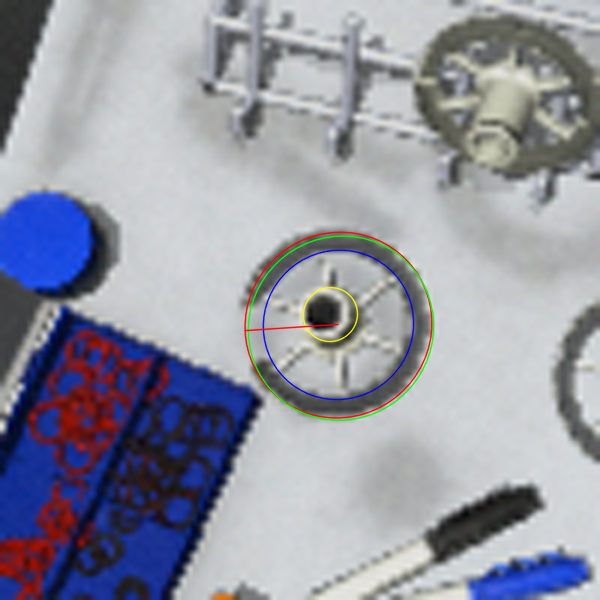

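View pics/o22.png

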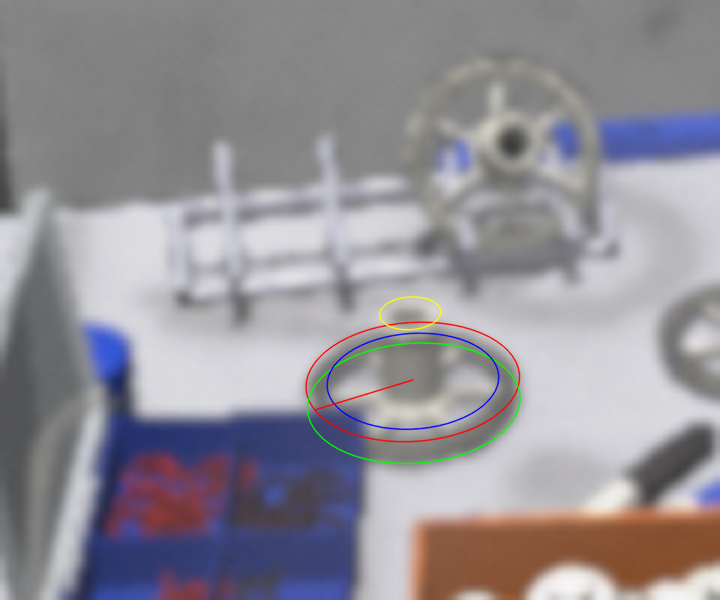

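Call:
send_rows(
  plan=[
    [-2,0,4.3,0,0.5],
    [-2.5,0,5.4,0,0.5],
    [-2.5,0,5.4,0,0.5],
    [-2.5,0,5.4,0,0.5],
    [-2.5,0,5.4,0,0.5],
    [-2.5,0,5.4,0,0.5],
    [-2,0,4.3,0,0.5],
    [-1,0,2.2,-10,0.5],
    [0,2,0,-10.7,0.5],
    [0,2,0,-10.7,0.5],
    [0,2,0,-10.7,0.5],
    [0,2,0,-10.7,0.5],
  ],
)

```text
clock: 27.98
tcp_pos: [0.4471, 0.1574, 0.2478]
orientation: [-1.525, -0.439, 0.442]
contact_force: [0.2, -0.6, -0.5]
grip_width: 0.0427
```

Call:
send_rows(
  plan=[
    [0,2,0,-10.7,0.5],
    [0,2,0,-10.7,0.5],
    [0,2,0,-10.7,0.5],
    [0,2,0,-10.7,0.5],
    [0,1.5,0,-10.7,0.5],
    [0,1,0,-10.7,0.5],
    [0,0,0,-1,0.5],
    [0,0,0,0,0.5],
  ],
)

```text
clock: 28.98
tcp_pos: [0.4476, 0.1579, 0.1443]
orientation: [-1.149, -1.297, 1.297]
contact_force: [0.1, -0.2, -0.1]
grip_width: 0.0426
```

```bash
python3 look.py 23 "((210,150,330,290),(230,150,350,270))"; python3 - <<'E'
from h import *
plan(.447,.158,.028,97)
E
```

```text
[0.4476 0.1579 0.1443] 96.88 w 0.0426 F [ 0.1 -0.2 -0.1] q [ 0.46  0.55 -1.16  2.06  0.63  0.95  0.64]
from [0.4479 0.1579 0.1447] 96.92 -> dx 0.02 dy 11.67 dz 0.08 cm, spin -0.1
```

View pics/r23.png

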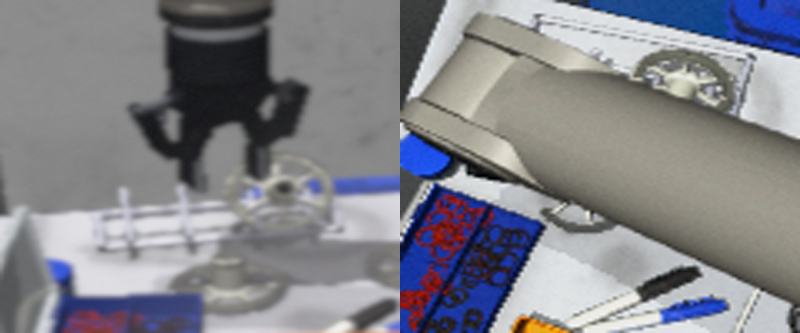

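Call:
send_rows(
  plan=[
    [0,2.5,0,0,0.5],
    [0,2.5,0,0,0.5],
    [0,2,0,0,0.5],
    [0,1.5,0,0,0.5],
    [0,0,0,0,0.5],
  ],
)

```text
clock: 29.7
tcp_pos: [0.4474, 0.1576, 0.0589]
orientation: [-1.148, -1.298, 1.3]
contact_force: [-0.3, 0.2, 0.3]
grip_width: 0.0426
```

```bash
python3 look.py 24 "((230,190,320,280),(230,150,350,270))"; python3 - <<'E'
from h import *
plan(.447,.158,.028,97)
E
```

```text
[0.4474 0.1576 0.0589] 97.03 w 0.0426 F [-0.3  0.2  0.3] q [ 0.33  0.67 -1.02  2.12  0.81  0.81  0.5 ]
from [0.4481 0.1581 0.0599] 97.04 -> dx 0.00 dy 3.19 dz 0.11 cm, spin 0.0
```

View pics/scene24c.png

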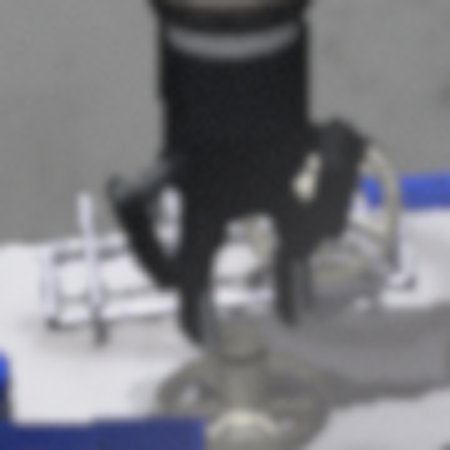

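Centred over the hub (crop ~242,340). Down and grip lightly.

Call:
send_rows(
  plan=[
    [0,1.2,0.08,0,0.5],
    [0,1.2,0,0,0.5],
    [0,0.7,0,0,0.5],
    [0,0,0,0,0.5],
    [0,0,0,0,0.3],
    [0,0,0,0,0],
    [0,0,0,0,0],
    [0,0,0,0,0],
  ],
  force=25,
)

```text
clock: 30.8
tcp_pos: [0.4471, 0.1579, 0.0286]
orientation: [-1.149, -1.3, 1.299]
contact_force: [-0.5, 1.0, 2.9]
grip_width: 0.0253
```

Call:
send_rows(
  plan=[
    [0,-1,0,0,0],
    [0,-2,0,0,0],
    [0,-3,0,0,0],
    [0,-4,0,0,0],
    [0,-4,0,0,0],
    [0,-2,0,0,0],
    [0,0,0,0,0],
  ],
)

```text
clock: 31.68
tcp_pos: [0.4475, 0.1576, 0.1891]
orientation: [-1.151, -1.3, 1.298]
contact_force: [-0.2, -0.1, -2.7]
grip_width: 0.0251
```

```bash
python3 look.py 25 "((210,110,330,230),(230,150,350,270))"
```

```text
[0.4475 0.1576 0.1891] 97.01 w 0.0251 F [-0.2 -0.1 -2.7] q [ 0.52  0.49 -1.23  2.02  0.55  1.01  0.71]
```

View pics/r25.png

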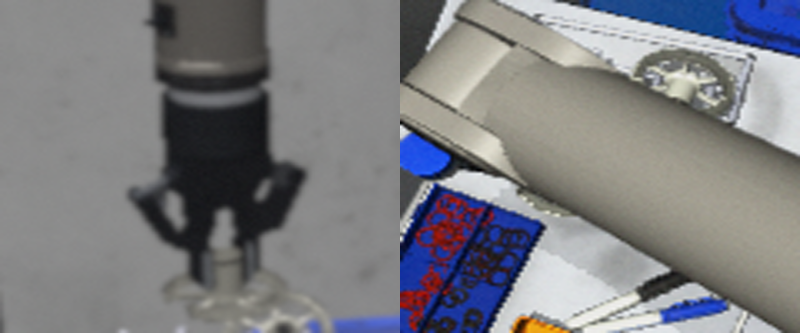

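```bash
python3 - <<'E'
from h import *
t=mouth(-.06,.114,.042);print(t,np.hypot(*t[:2]));plan(*t,97);plan(*t,-20.9)
E
```

```text
[ 0.45631586 -0.12539641  0.25      ] 0.47323189546042077
from [0.4464 0.1569 0.1872] 97.02 -> dx -28.14 dy -6.28 dz 2.47 cm, spin 0.0
from [0.4464 0.1569 0.1872] 97.02 -> dx -28.14 dy -6.28 dz 2.47 cm, spin 117.9
```

Call:
send_rows(
  plan=[
    [-3,0,0.25,0,0],
    [-4.5,0,0.4,0,0],
    [-4.5,0,0.4,0,0],
    [-4.5,-1,0.4,0,0],
    [-4.5,-1,0.4,0,0],
    [-4.1,-2,0.4,0,0],
    [-3,-2.3,0.22,0,0],
    [0,0,0,0,0],
  ],
)

```text
clock: 32.78
tcp_pos: [0.457, -0.127, 0.2509]
orientation: [-1.151, -1.296, 1.295]
contact_force: [0.3, 1.0, -1.1]
grip_width: 0.0252
```

```bash
python3 look.py 26 "((330,100,450,220),(330,120,450,240))"
```

```text
[ 0.457  -0.127   0.2509] 96.76 w 0.0252 F [ 0.3  1.  -1.1] q [ 1.23  0.43 -1.33  1.95  0.46  1.12  1.4 ]
```

Call:
send_rows(
  plan=[
    [0,0,0,9.8,0],
    [0,0,0,9.8,0],
    [0,0,0,9.8,0],
    [0,0,0,9.8,0],
    [0,0,0,9.8,0],
    [0,0,0,9.8,0],
    [0,0,0,9.8,0],
    [0,0,0,9.8,0],
    [0,0,0,9.8,0],
    [0,0,0,9.8,0],
    [0,0,0,9.8,0],
    [0,0,0,9.9,0],
  ],
)

```text
clock: 34.38
tcp_pos: [0.456, -0.1225, 0.2498]
orientation: [-1.552, 0.287, -0.283]
contact_force: [0.8, 0.2, -1.2]
grip_width: 0.0253
```

```bash
python3 look.py 26 "((330,100,450,220),(350,130,470,250))"; python3 - <<'E'
from h import *
t=mouth(-.06,.114,.032);plan(*t,-20.9)
E
```

```text
[ 0.456  -0.1225  0.2498] -20.81 w 0.0253 F [ 0.8  0.2 -1.2] q [ 0.91  0.24 -0.88  1.97  0.21  1.03 -0.43]
from [ 0.4561 -0.1227  0.2501] -20.56 -> dx 0.12 dy 1.01 dz -0.25 cm, spin 0.3
```

View pics/r26.png

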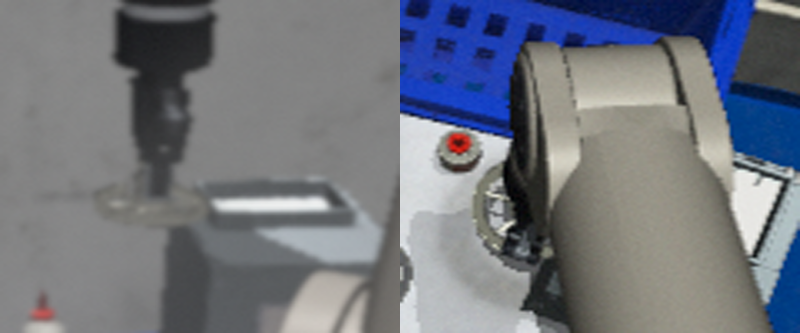

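Call:
send_rows(
  plan=[
    [0.1,1.5,-0.25,0.3,0],
    [0,1.4,0,0,0],
    [0,0.5,0.3,0,0],
    [0,0.5,0.3,0,0],
    [0,0.5,0.26,0,0],
    [0,0.5,0.16,0,0],
    [0,0.5,0.14,0,0],
    [0,0.48,0.13,0,0],
    [0,0,0,0,0],
  ],
  force=22,
)

```text
clock: 35.6
tcp_pos: [0.4628, -0.1137, 0.1929]
orientation: [-1.55, 0.284, -0.287]
contact_force: [2.0, 3.6, 2.4]
grip_width: 0.0251
```

```bash
python3 look.py 27 "((330,100,450,220),(350,130,470,250))"; python3 - <<'E'
from h import *
t=mouth(-.06,.1269,-.017);plan(*t,-20.9)
E
```

```text
[ 0.4628 -0.1137  0.1929] -20.85 w 0.0251 F [2.  3.6 2.4] q [ 0.84  0.32 -0.85  2.03  0.31  0.91 -0.54]
from [ 0.4626 -0.1139  0.193 ] -20.88 -> dx -0.17 dy 0.20 dz -0.01 cm, spin 0.0
```

View pics/r27.png

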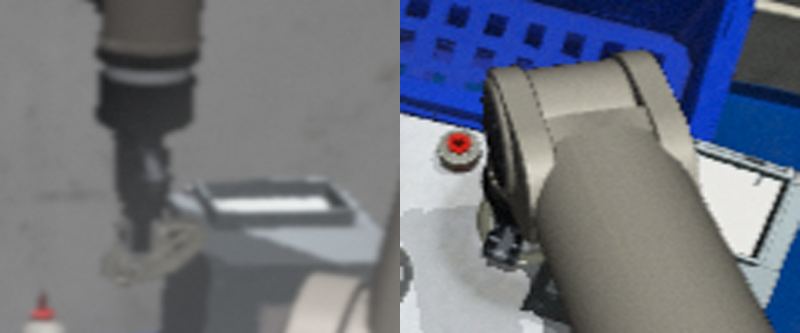

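Tilting nicely (~35°). Continue.

Call:
send_rows(
  plan=[
    [0,0.5,0.02,0,0],
    [0,0.5,-0.03,0,0],
    [0,0.5,-0.05,0,0],
    [0,0.4,-0.1,0,0],
    [0,0.4,-0.1,0,0],
    [0,0,0,0,0],
  ],
)

```text
clock: 36.45
tcp_pos: [0.4603, -0.1173, 0.169]
orientation: [-1.551, 0.288, -0.286]
contact_force: [2.6, 3.3, 0.6]
grip_width: 0.0257
```

```bash
python3 look.py 28 "((330,130,430,230),(350,130,470,250))"
```

```text
[ 0.4603 -0.1173  0.169 ] -20.95 w 0.0257 F [2.6 3.3 0.6] q [ 0.82  0.36 -0.83  2.05  0.34  0.87 -0.57]
```

View pics/scene28c.png

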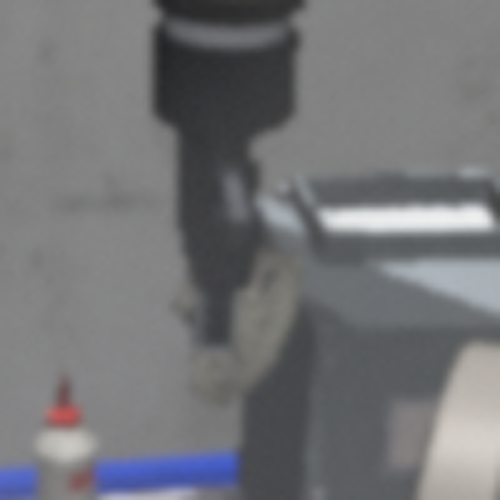

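```bash
python3 - <<'E'
from h import *
t=stl(-.031,0,.15);print(t);plan(*t,77.4)
E
```

```text
[0.54584658 0.18136244 0.2       ]
from [ 0.4603 -0.1173  0.1692] -20.96 -> dx -2.69 dy -3.08 dz 30.96 cm, spin -98.4
```

Call:
send_rows(
  plan=[
    [0,-1,1,0,0],
    [0,-2.5,1.5,0,0],
    [0,-2.5,2,0,0],
    [-0.3,-1,3.5,0,0],
    [-0.4,0,4.5,0,0],
    [-0.5,0,4.5,0,0],
    [-0.5,0,4.5,0,0],
    [-0.5,0,4.5,0,0],
    [-0.5,0,3,0,0],
    [0,0,2,-5,0],
    [0,0,0,-10,0],
    [0,0,0,-10,0],
  ],
)

```text
clock: 38.05
tcp_pos: [0.5458, 0.1816, 0.2395]
orientation: [-1.572, -0.059, 0.061]
contact_force: [-0.2, 0.2, -2.1]
grip_width: 0.0251
```

Call:
send_rows(
  plan=[
    [0,0,0,-10.5,0],
    [0,0,0,-10.5,0],
    [0,0,0,-10.5,0],
    [0,0,0,-10.5,0],
    [0,0,0,-10.5,0],
    [0,1,0,-10.5,0],
    [0,1.5,0,-10.4,0],
    [0,1.5,0,0,0],
    [0,0,0,0,0],
  ],
)

```text
clock: 39.17
tcp_pos: [0.5456, 0.1809, 0.1982]
orientation: [-1.306, -1.041, 1.046]
contact_force: [0.3, -0.0, 0.2]
grip_width: 0.0251
```

```bash
python3 look.py 29 "((210,130,310,230),(240,130,360,250))";  python3 - <<'E'
from h import *
t=stl(-.031,0,.15);plan(*t,77.4)
E
```

```text
[0.5456 0.1809 0.1982] 77.24 w 0.0251 F [ 0.3 -0.   0.2] q [ 0.43  0.69 -1.23  1.79  0.7   1.19  0.33]
from [0.5463 0.1818 0.1998] 77.33 -> dx -0.06 dy -0.02 dz 0.03 cm, spin -0.1
```

View pics/scene29c.png

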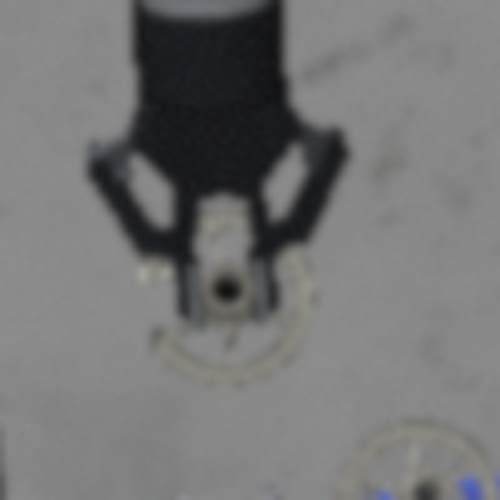

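View pics/top29c.png

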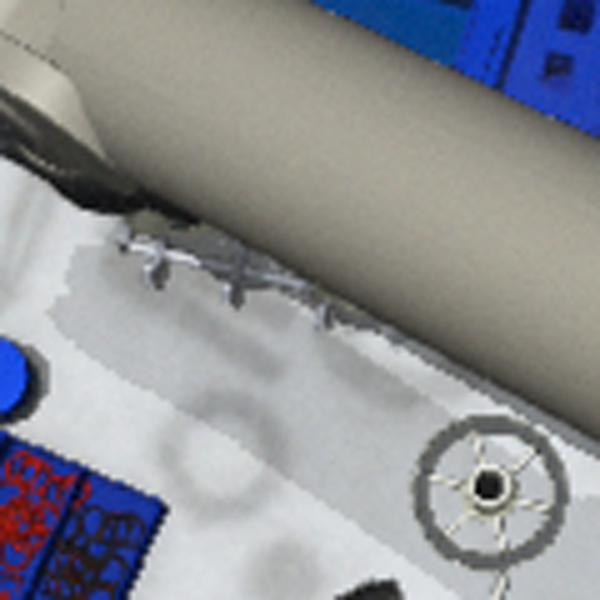

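```bash
python3 - <<'E'
from h import *
np.set_printoptions(precision=4,suppress=True)
o,p,M,yw=pose(); yw-=90
k=lambda u,v:np.array([u,v])/5+[210,130]
hub=k(228,288); bb=np.r_[[np.nan,np.nan],k(317,383)]
# constraint: TCP+5mm lies on hub axis 28.1 from centre
def f(q):
    t,lat=q; g=np.array([0,lat,.005])-.0281*np.array([-np.cos(t),0,np.sin(t)])
    c=tiltcap(p,yw,*g,t); e=np.r_[proj("scene",c[3]).mean(0)-hub,bbx("scene",c)-bb]; return e[np.isfinite(e)]
s=least_squares(f,[.5,0]);print(np.degrees(s.x[0]),s.x,s.fun)
t,lat=s.x; g=np.array([0,lat,.005])-.0281*np.array([-np.cos(t),0,np.sin(t)])
overlay("scene",cv2.imread("pics/scene29.png"),tiltcap(p,yw,*g,t),(210,130,310,230),5,"pics/o29.png")
b=g-.046*np.array([np.sin(t),0,np.cos(t)]); print("bottom rel tcp",b)
# target bottom in SL (-.029,0,-.0342)
tgt=np.array([-.029,0,-.0342])-b; print("tcp SL",tgt); plan(*stl(*tgt),77.4)
E
```

```text
32.028729147580684 [ 0.559  -0.0058] [ 0.233  -1.4319 -0.4131 -0.542 ]
bottom rel tcp [-0.0006 -0.0058 -0.0489]
tcp SL [-0.0284  0.0058  0.0147]
from [0.5463 0.1818 0.1998] 77.33 -> dx 0.52 dy 13.51 dz -0.23 cm, spin -0.1
```

View pics/o29.png

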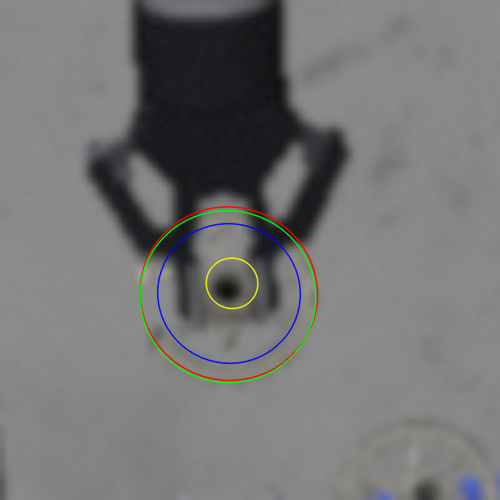

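Call:
send_rows(
  plan=[
    [0.2,2,-0.15,0,0],
    [0,3,0,0,0],
    [0,3,0,0,0],
    [0,2,0,0,0],
    [0,1,0,0,0],
    [0,1,0,0,0],
    [0,0,0,0,0],
  ],
)

```text
clock: 40.15
tcp_pos: [0.5481, 0.1835, 0.0793]
orientation: [-1.305, -1.046, 1.047]
contact_force: [0.7, -0.8, -1.4]
grip_width: 0.0254
```

```bash
python3 look.py 30 "((210,180,310,260),(240,130,360,250))"; python3 -c "
from h import *
plan(*stl(-.0284,.002,.0147),77.4)"
```

```text
[0.5481 0.1835 0.0793] 77.45 w 0.0254 F [ 0.7 -0.8 -1.4] q [ 0.34  0.82 -1.1   1.87  0.86  1.03  0.22]
from [0.5485 0.1837 0.0801] 77.45 -> dx -0.09 dy 1.54 dz -0.05 cm, spin 0.0
```

View pics/scene30c.png

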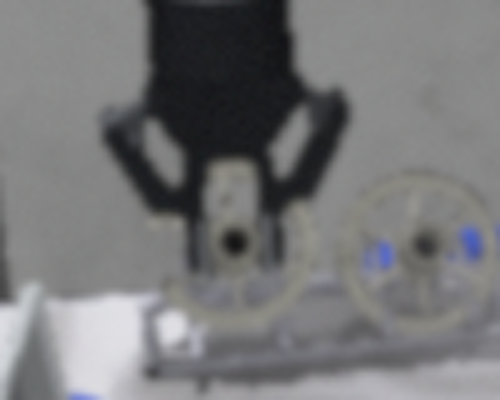

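View pics/top30c.png

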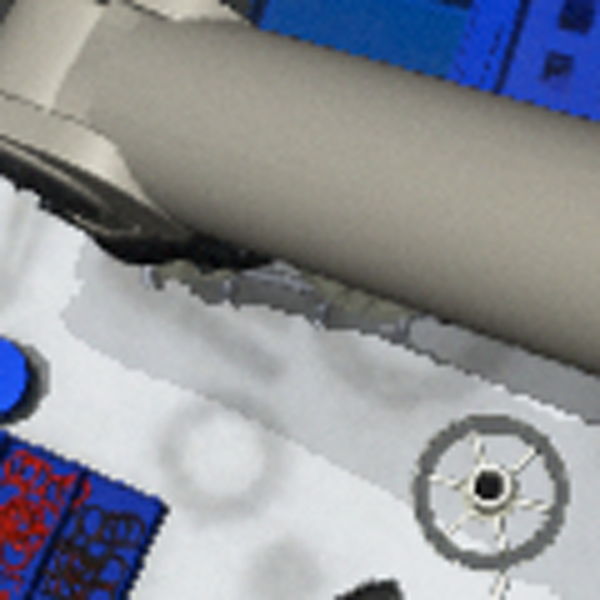

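Call:
send_rows(
  plan=[
    [0,0.6,0,0,0],
    [0,0.5,0,0,0],
    [0,0.3,0,0,0],
    [0,0,0,0,0],
  ],
)

```text
clock: 40.75
tcp_pos: [0.548, 0.1834, 0.0652]
orientation: [-1.305, -1.046, 1.047]
contact_force: [0.5, 0.0, -1.5]
grip_width: 0.025
```

```bash
python3 look.py 31 "((210,180,310,260),(240,130,360,250))"
```

```text
[0.548  0.1834 0.0652] 77.46 w 0.025 F [ 0.5  0.  -1.5] q [ 0.33  0.83 -1.08  1.87  0.88  1.01  0.21]
```

View pics/scene31c.png

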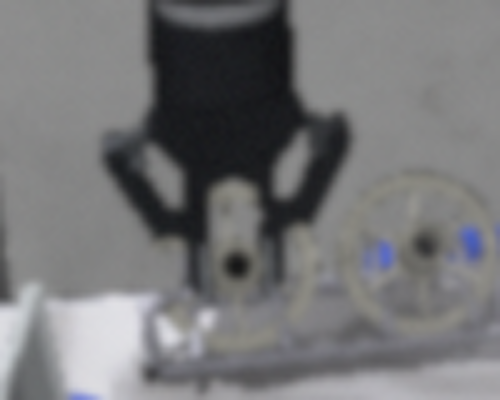

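Call:
send_rows(
  plan=[
    [0,0.1,0,0,0.35],
    [0,0,0,0,0.42],
    [0,0,0,0,0.5],
    [0,0,0,0,0.5],
    [0,-1,0,0,0.5],
    [0,-2,0,0,0.5],
    [0,-3,0,0,0.5],
    [0,-3,0,0,0.5],
    [0,0,0,0,0.5],
  ],
)

```text
clock: 41.98
tcp_pos: [0.5495, 0.1848, 0.1583]
orientation: [-1.307, -1.051, 1.042]
contact_force: [0.9, 0.2, -0.1]
grip_width: 0.0426
```

```bash
python3 look.py 32 "((210,180,310,260),(240,130,360,250))"; python3 -c "
from h import *
plan(*stl(.0245,0,.11),-12.6)"
```

```text
[0.5495 0.1848 0.1583] 77.46 w 0.0426 F [ 0.9  0.2 -0.1] q [ 0.4   0.73 -1.19  1.82  0.76  1.13  0.3 ]
from [0.5483 0.1834 0.1553] 77.45 -> dx -0.26 dy -0.47 dz -5.35 cm, spin 90.0
```

View pics/scene32c.png

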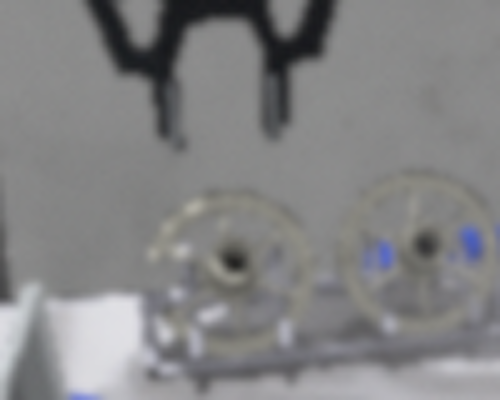

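Call:
send_rows(
  plan=[
    [-0.26,0,-3,0,0.3],
    [0,0,-2.35,10,0.3],
    [0,0,0,10,0.3],
    [0,0,0,10,0.3],
    [0,0,0,10,0.3],
    [0,0,0,10,0.3],
    [0,0,0,10,0.3],
    [0,0,0,10,0.3],
    [0,0,0,10,0.3],
    [0,1,0,10,0.3],
    [0,1,0,0,0.3],
    [0,0,0,0,0.3],
  ],
)

```text
clock: 43.58
tcp_pos: [0.5989, 0.1689, 0.133]
orientation: [-1.565, 0.171, -0.167]
contact_force: [0.2, -0.9, -0.4]
grip_width: 0.0256
```

```bash
python3 look.py 33 "((210,150,330,270),(240,130,360,250))"; python3 -c "
from h import *
plan(.6,.1686,.09,-12.6)"
```

```text
[0.5989 0.1689 0.133 ] -12.34 w 0.0256 F [ 0.2 -0.9 -0.4] q [ 0.2   0.65 -0.81  1.74  0.55  1.   -1.03]
from [0.5996 0.1693 0.1342] -12.42 -> dx 0.05 dy 4.42 dz -0.06 cm, spin 0.2
```

View pics/scene33c.png

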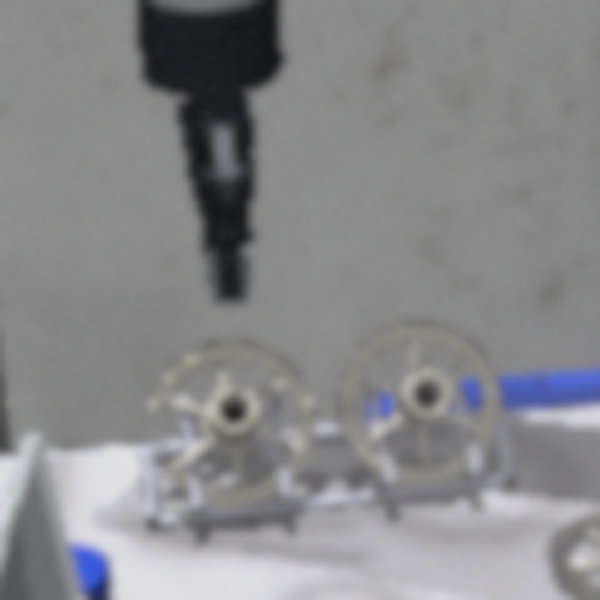

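Call:
send_rows(
  plan=[
    [0.05,2,-0.05,0,0.3],
    [0,1.4,0,0,0.3],
    [0,1,0,0,0.3],
    [0,0,0,0,0.3],
    [0,0,0,0,0.15],
    [0,0,0,0,0],
    [0,0,0,0,0],
    [0,0,0,0,0],
  ],
  force=40,
)

```text
clock: 44.68
tcp_pos: [0.5999, 0.1693, 0.0909]
orientation: [-1.563, 0.172, -0.172]
contact_force: [-3.6, 0.9, 2.6]
grip_width: 0.0114
```

```bash
python3 look.py 34 "((210,170,330,270),(240,130,360,250))"
```

```text
[0.5999 0.1693 0.0909] -12.52 w 0.0114 F [-3.6  0.9  2.6] q [ 0.18  0.7  -0.77  1.76  0.6   0.93 -1.07]
```

View pics/scene34c.png

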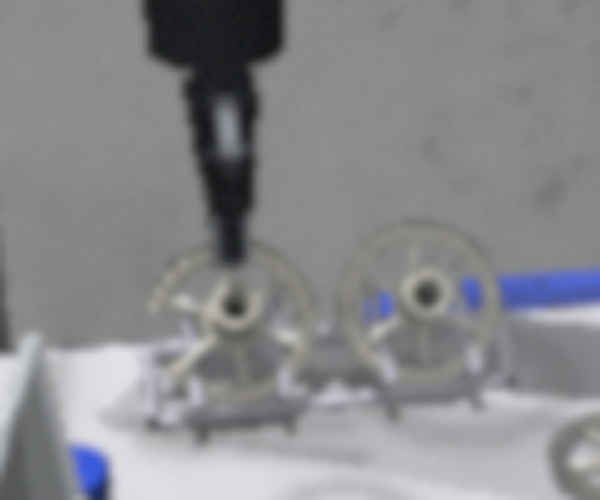

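Same state as cap 1. Repeat the arc.

Call:
send_rows(
  plan=[
    [-0.6,-0.3,0,0,0],
    [-0.6,-0.3,0,0,0],
    [-0.6,-0.25,0,0,0],
    [-0.6,-0.2,0,0,0],
    [-0.6,-0.2,0,0,0],
    [0,0,0,0,0],
  ],
)

```text
clock: 45.52
tcp_pos: [0.5756, 0.1755, 0.1065]
orientation: [-1.561, 0.165, -0.181]
contact_force: [7.5, -1.0, 10.3]
grip_width: 0.0108
```

Call:
send_rows(
  plan=[
    [-0.5,-0.4,0,0,0],
    [-0.6,-0.4,0,0,0],
    [-0.6,-0.3,0,0,0],
    [-0.5,-0.1,0,0,0],
    [-0.4,0,0,0,0],
    [0,0,0,0,0],
  ],
  force=20,
)

```text
clock: 46.28
tcp_pos: [0.5456, 0.1803, 0.1146]
orientation: [-1.565, 0.172, -0.172]
contact_force: [3.2, -1.7, -2.3]
grip_width: 0.0103
```

```bash
python3 look.py 35 "((210,170,330,270),(240,130,360,250))"
```

```text
[0.5456 0.1803 0.1146] -12.55 w 0.0103 F [ 3.2 -1.7 -2.3] q [ 0.18  0.61 -0.82  1.87  0.56  0.91 -1.12]
```

View pics/scene35c.png

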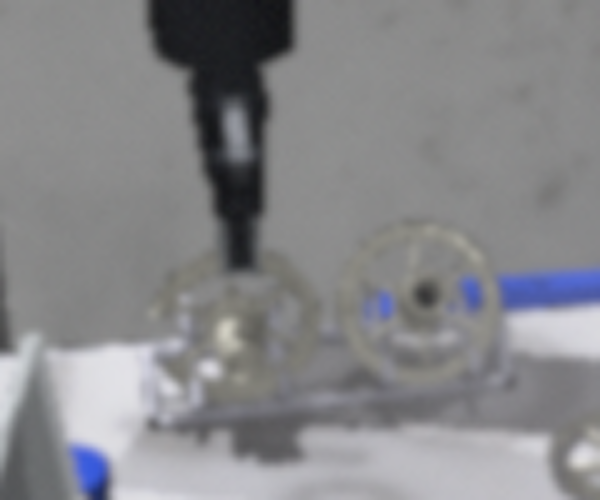

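Call:
send_rows(
  plan=[
    [0,0,0,0,0.27],
    [0,0.3,0,0,0.27],
    [0,0.4,0,0,0.27],
    [0,0.35,0,0,0.27],
    [0,0,0,0,0.1],
    [0,0,0,0,0],
    [0,0,0,0,0],
    [0,0,0,0,0],
  ],
  force=50,
)

```text
clock: 47.38
tcp_pos: [0.5461, 0.1809, 0.1049]
orientation: [-1.564, 0.171, -0.173]
contact_force: [3.1, -0.9, 2.4]
grip_width: 0.01
```

```bash
python3 look.py 36 "((210,170,330,270),(240,130,360,250))"
```

```text
[0.5461 0.1809 0.1049] -12.57 w 0.01 F [ 3.1 -0.9  2.4] q [ 0.18  0.62 -0.81  1.87  0.57  0.89 -1.13]
```

View pics/scene36c.png

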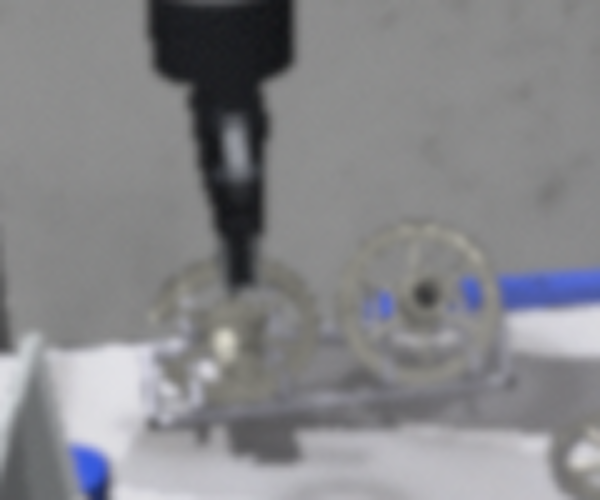

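Identical. Lift.

Call:
send_rows(
  plan=[
    [0,-0.5,0,0,0],
    [0,-1.5,0,0,0],
    [0,-2.5,0,0,0],
    [0,-3,0,0,0],
    [0,-3,0,0,0],
    [0,-3,0,0,0],
    [0,-3,0,0,0],
    [0,-3,0,0,0],
    [0,0,0,0,0],
  ],
)

```text
clock: 48.6
tcp_pos: [0.5454, 0.1821, 0.3021]
orientation: [-1.562, 0.169, -0.173]
contact_force: [0.8, -0.5, -1.8]
grip_width: 0.009
```

```bash
python3 look.py 37 "((228,145,278,190),(240,130,360,230))"; python3 - <<'E'
from h import *
o,p,M,yw=pose()
a=[]
for i,t in enumerate((0,12)):
    t=np.radians(t)
    overlay("scene",cv2.imread("pics/scene37.png"),tiltcap(p,yw,-.0415*np.sin(t),0.002,-.004-.0415*np.cos(t),t),(228,135,278,195),5.3,f"pics/z{i}.png")
overlay("scene",cv2.imread("pics/scene37.png"),[],(228,135,278,195),5.3,"pics/z2.png")
cv2.imwrite("pics/zz2.png",np.hstack([cv2.imread(f"pics/z{i}.png") for i in range(3)]))
t=mouth(.005,-.002,.132);plan(*t,-20.9)
E
```

```text
[0.5454 0.1821 0.3021] -12.49 w 0.009 F [ 0.8 -0.5 -1.8] q [ 0.29  0.41 -0.95  1.69  0.35  1.22 -0.95]
from [0.5446 0.1809 0.2991] -12.51 -> dx 2.76 dy -4.09 dz -44.24 cm, spin 8.4
```

View pics/zz2.png

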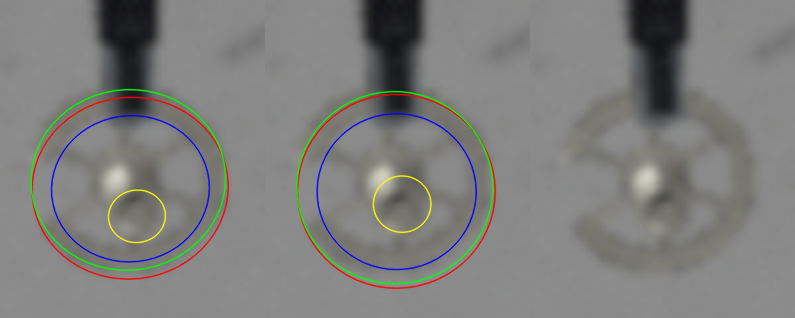

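Call:
send_rows(
  plan=[
    [0,-2,-1.5,0,0],
    [0,-2,-3,0,0],
    [0.3,0,-4.5,0,0],
    [0.3,0,-4.5,0,0],
    [0.3,0,-4.5,0,0],
    [0.3,0,-4.5,0,0],
    [0.3,0,-4.5,0,0],
    [0.3,0,-4.5,0,0],
    [0.3,0,-4.5,0,0],
    [0.3,0,-4,0,0],
    [0.3,0,-3,0,0],
    [0.06,0,-1.24,8.4,0],
  ],
)

```text
clock: 50.2
tcp_pos: [0.4746, -0.2589, 0.3374]
orientation: [-1.55, 0.295, -0.289]
contact_force: [-0.2, 0.7, -1.5]
grip_width: 0.0091
```

Call:
send_rows(
  plan=[
    [0,0,0,0,0],
    [0,0,0,0,0],
  ],
)

```text
clock: 50.45
tcp_pos: [0.4762, -0.2556, 0.3388]
orientation: [-1.551, 0.285, -0.282]
contact_force: [-0.3, -0.2, -1.6]
grip_width: 0.0096
```

```bash
python3 look.py 38 "((370,90,470,170),(390,140,490,220))"; python3 - <<'E'
from h import *
t=mouth(.005,-.002,.132);plan(*t,-20.9)
E
```

```text
[ 0.4762 -0.2556  0.3388] -20.71 w 0.0096 F [-0.3 -0.2 -1.6] q [ 1.04  0.27 -0.8   1.72  0.2   1.24 -0.16]
from [ 0.4765 -0.2557  0.3393] -20.74 -> dx -0.03 dy -0.07 dz -0.15 cm, spin 0.2
```

View pics/r38.png

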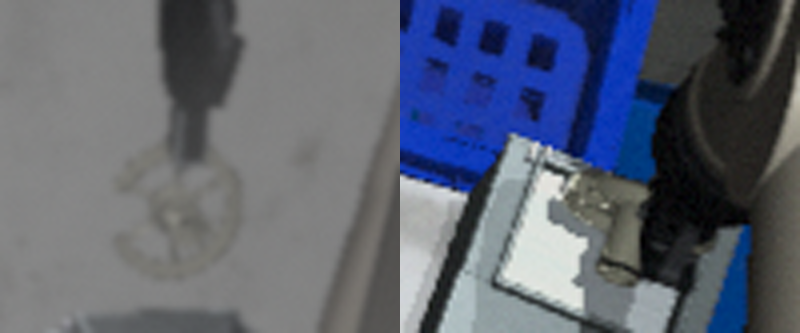

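Same as before; lower the same way.

Call:
send_rows(
  plan=[
    [0,2,-0.1,0,0],
    [0,2,0,0,0],
    [0,1,0,0,0],
    [0,0.9,0,0,0],
    [0,0,0,0,0],
  ],
)

```text
clock: 51.18
tcp_pos: [0.4761, -0.2576, 0.2804]
orientation: [-1.551, 0.286, -0.286]
contact_force: [0.1, -0.4, 0.5]
grip_width: 0.0093
```

```bash
python3 look.py 39 "((370,100,470,180),(390,150,490,230))"
```

```text
[ 0.4761 -0.2576  0.2804] -20.91 w 0.0093 F [ 0.1 -0.4  0.5] q [ 1.02  0.32 -0.78  1.79  0.24  1.13 -0.21]
```

View pics/r39.png

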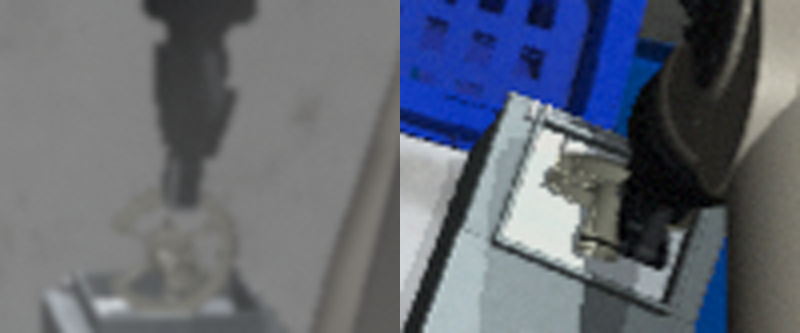

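Call:
send_rows(
  plan=[
    [0,1.2,0,0,0],
    [0,1.2,0,0,0],
    [0,1,0,0,0],
    [0,0,0,0,0],
  ],
)

```text
clock: 51.78
tcp_pos: [0.475, -0.2575, 0.245]
orientation: [-1.551, 0.289, -0.284]
contact_force: [-1.0, 0.5, -0.4]
grip_width: 0.0095
```

Call:
send_rows(
  plan=[
    [0,1,0,0,0],
    [0,0.8,0,0,0],
    [0,0.4,0,0,0],
    [0,0,0,0,0],
    [0,0,0,0,0],
  ],
)

```text
clock: 52.4
tcp_pos: [0.476, -0.2579, 0.2246]
orientation: [-1.552, 0.287, -0.287]
contact_force: [-1.3, -0.0, -0.4]
grip_width: 0.009
```

```bash
python3 look.py 40 "((370,100,470,180),(390,150,490,230))"
```

```text
[ 0.476  -0.2579  0.2246] -20.94 w 0.009 F [-1.3 -0.  -0.4] q [ 0.99  0.38 -0.76  1.86  0.3   1.02 -0.25]
```

View pics/r40.png

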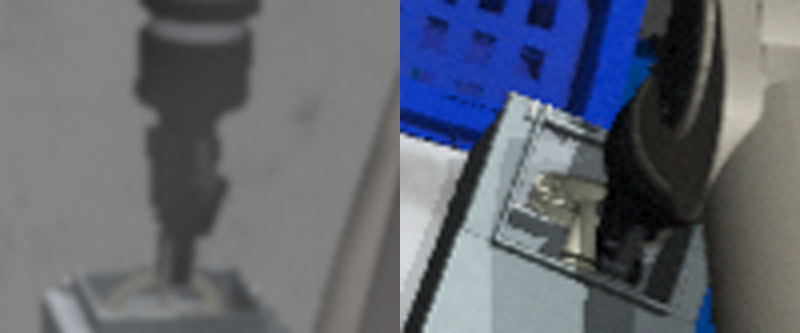

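Call:
send_rows(
  plan=[
    [0,0.5,0,0,0],
    [0,0,0,0,0],
    [0,0,0,0,0.15],
    [0,0,0,0,0.3],
    [0,0,0,0,0.3],
    [0,0,0,0,0.3],
    [0,-2,0,0,0.3],
    [0,-3,0,0,0.3],
    [0,-3,0,0,0.3],
    [0,-3,0,0,0.3],
    [0,0,0,0,0.3],
  ],
)

```text
clock: 53.88
tcp_pos: [0.4777, -0.258, 0.3333]
orientation: [-1.554, 0.282, -0.291]
contact_force: [-0.1, 0.5, -0.3]
grip_width: 0.0255
```

Call:
send_rows(
  plan=[
    [0,0,3,0,0.3],
    [0,0,4,0,0.3],
    [0,0,4,0,0.3],
    [0,0,4,0,0.3],
    [0,0,0,0,0.3],
  ],
)

```text
clock: 54.5
tcp_pos: [0.5302, -0.1137, 0.3299]
orientation: [-1.551, 0.281, -0.282]
contact_force: [-0.0, -0.3, -0.4]
grip_width: 0.0257
```

```bash
python3 look.py 41 "((370,100,470,180),(390,150,490,230))"; python3 - <<'E'
from h import *
import cv2
from bench import r
for n in("scene","top"):
    for t in ["good_cap_1_mid","glue_bottle","grease_tub","scrap_flap","broken_cap_1_mid"]:
        print(n,t,[(d["p"],[round(float(x)) for x in d["rect"]]) for d in r.recognise(n,t)][:4])
E
```

```text
[ 0.5302 -0.1137  0.3299] -20.57 w 0.0257 F [-0.  -0.3 -0.4] q [ 0.8   0.29 -0.86  1.72  0.23  1.23 -0.47]
scene good_cap_1_mid [(0.79, [275, 216, 311, 246])]
scene glue_bottle [(0.55, [337, 204, 350, 236])]
scene grease_tub []
scene scrap_flap [(0.41, [237, 228, 312, 255])]
scene broken_cap_1_mid []
top good_cap_1_mid [(0.86, [300, 166, 331, 194])]
top glue_bottle [(0.71, [362, 177, 374, 193])]
top grease_tub [(0.54, [228, 199, 249, 218]), (0.32, [263, 153, 336, 196])]
top scrap_flap []
top broken_cap_1_mid [(0.48, [228, 198, 247, 219])]
```

View pics/r41.png

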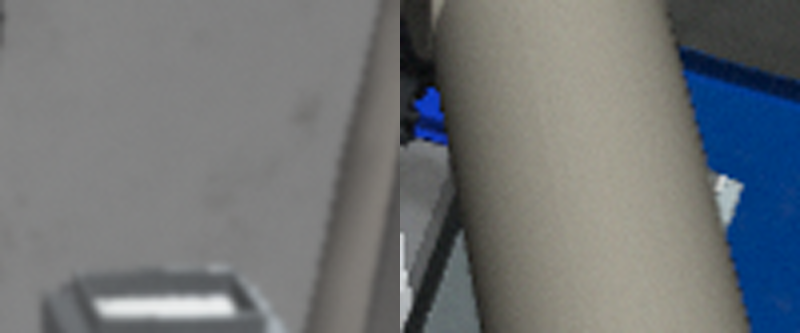

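View pics/top41.png

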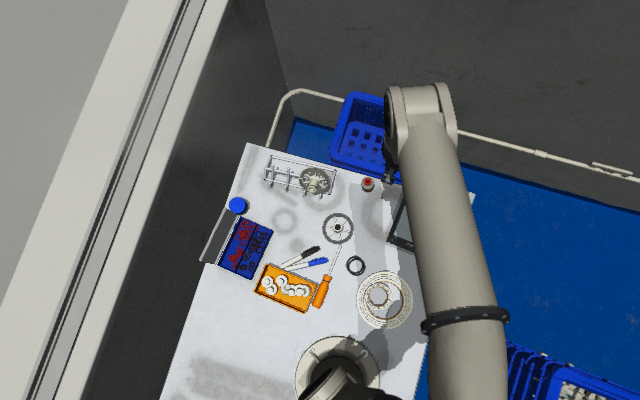

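View pics/scene41.png

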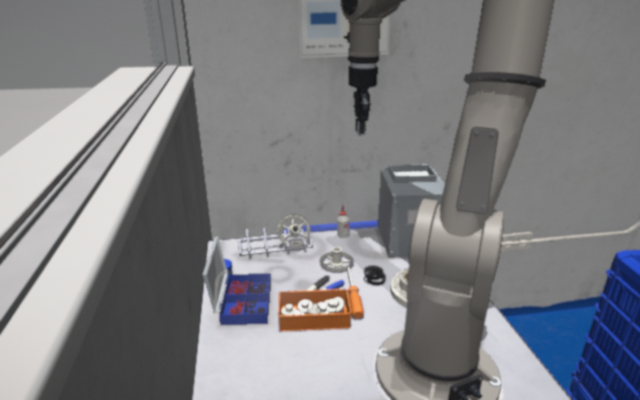

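The stand's left place and the lying spot are empty. The flap looks shut (bright strip at 115–235, 300 in the crop). Sound caps, bottle and tub are in place.

```bash
python3 -c "
from bench import r
print(r.hand_in())"
```

```text
the job is handed in; nothing more can be done
None
```

Both broken caps are in the scrap box and the job is handed in. The last move ended at 54.5 s, inside the 72 s limit.

- **Cap from the stand:** my first rim grip was too shallow and the cap slipped when I stood it up in the mouth of the box. I put it back on the stand and stood it upright against the stand's lips. I then took a deeper grip, posted it and let go with its lower edge about 80 mm below the mouth.
- **Lying cap:** I picked it up by its hub and tilted it against the edge of the box roof. Then I leaned it in the free left place, took it by the rim and posted it the same way.

**Last checks:**
- **Pictures:** the flap looks level and shut, and the left place on the stand and the lying spot are empty.
- **Other objects:** the standing sound cap, the glue bottle and the tub were found within about 4 pixels (very roughly 10 mm) of their starting boxes. The lying sound cap I compared only by eye.
- **Networks:** in the last pictures they missed the tub in one view. They also gave two false reports: "broken cap" on the tub and "flap" on the stand.
- **Not measured:** I judged the flap angle and the caps' rest inside the box from pictures and the depth I had reached, because neither can be read directly.
- **Joint range:** joint 3 came close to its limit once, at -1.33 against -1.41 rad.

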